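Build up the juicer: collar, then turned-over feed cap

ROBOT

A 7-joint arm with a two-finger parallel gripper is mounted at the origin on the work surface. World frame = base frame: x ahead of the robot, y to its left, z up, the work surface at z = 0. Lengths are in m, angles in rad, forces in N, time in s.
With the tool pointing down it reaches from about 0.35 to 0.9 m from the base axis. Payload 19.9 kg.
Tool frame: the origin (TCP) lies at the very end of the fingers, on their centre line; the grasp point (between the pads) lies 19 mm behind it; z points along the fingers, y is the direction in which the jaws open and shut (so a half turn about z gives the same grasp; the last joint's range is limited). The gripper opens to 94 mm and grips with 3 to 60 N. Pads are 16 mm wide; open, the fingers measure 119 mm over their backs; the gripper's body (75 mm by 177 mm) begins 78 mm behind the grasp point.
Start: joints at [1.085, 0.417, -0.01, 1.614, 0.005, 1.111, -0.053], TCP at [0.269, -0.564, 0.205] pointing down, gripper open.
Joint ranges: [-2.81, 2.81], [-0.39, 2.02], [-1.27, 1.25], [0.06, 2.57], [-1.19, 4.33], [0.19, 2], [-2.82, 2.82]. Speed limits (rad/s): [1.89, 1.89, 2.39, 2.39, 3.01, 3.01, 3.01].

INTERFACE

Orientations are given as [roll, pitch, yaw] about the fixed x, y, z axes, in that order (R = Rz(yaw) Ry(pitch) Rx(roll)).
In Python, from plant import robot gives the robot as it stands.
- The arm moves only by the tool send_rows, never from a script. Its argument "rows" is a list of rows, each a list of 7 numbers: the gripper command: -1 is fully open, 1 is shut, values between are in proportion, then the shift along the tool's x, y, z in m, then the turn, a rotation vector about the tool's x, y, z in rad. A call has 1 to 20 rows; each row is the pose to reach, as a shift and turn from the pose commanded when the call began, along the tool's axes at that moment; what a row does not reach only later rows make up. A row lasts 1/10 s, in which the tool goes at most 50 mm and 8.59 degrees, less where a joint would pass 70% of its speed; a pose out of reach is approached as far as the arm can. A call with a gripper value outside its range is refused whole. The fingers move at their own pace and stop on an object; "force" is the grip in N (left out, the last holds). Time passes only in rows, so rows that repeat a pose let the fingers close. It gives the time, the measured TCP pose, the force and the opening at its end, in the units of the state.
- robot.read_state(): the state, without advancing time (a new reading comes with each control period).
- robot.snapshot(name): name is "scene" or "top"; returns the picture (420x560x3 uint8, red, green, blue); there is no depth.
- robot.camera_info(name): a dict with "fx", "fy", "cx", "cy" (pixels), "eye" and "orientation" of the camera in the world. Camera axes: x right, y down, z forward; pixel columns grow to the right and rows downward; lengths in m; the calibration is good to about 2 mm. A picture is of the moment at which its call begins. camera_info takes no time and is no camera call.
- robot.job_done(): hands the job in, once; it reports no verdict.
The state is a dict: "clock": time; "joint_positions": joint angles; "qvel": joint speeds; "joint_efforts": joint torques, N m; "eef_pos": TCP position; "ee_rot": TCP orientation; "force": force on the tool from outside, world axes, zero at the start; "moment": the same for the moment, N m; "opening": opening from 0.0 (shut) to 1.0 (fully open).
Only numpy, scipy, OpenCV 4.12 (cv2) and the standard library are available. Lean on these libraries where they do the work, as an engineer would, in place of code of your own. Each camera call takes 0.05 s, during which the arm holds its last target.

TASK

Assemble the juicer on its drive base. First set the green collar, flange down, fully home on the steel spigot of the base. Then turn the orange feed cap over: lay it on its side in the wooden vee cradle, let go so that it settles, take it again by its tube and guide it flange down onto the spigot on top of the collar, holding on until it is fully home; let go, and leave the tub, the grater and the jar where they are.

Things in the scene. Friction and masses are not known exactly. Their poses are not given: they have to be found in the camera images.
- seat (a point): Centre of the flat seat face on top of a fixed light grey drive base, 60 mm above the counter; z up. The base is 150 x 160 mm (x, y), its seat an aluminium disc 110 mm in diameter. A round steel spigot 56 mm in diameter stands 10 mm up from the seat face (top edge chamfered 1.5 mm).
- collar_center (a point): Centre of the loose green plastic collar (72 mm high, about 0.25 kg, round about z): on its axis, 36 mm above its underside. It starts in the pan the right way up, flange down, z up. Grip its plain body, 60 mm in diameter, from 22 mm below to 26 mm above this point. When home, its underside lies on the seat face.
- cap_center (a point): Centre of the loose orange plastic feed cap (110 mm long, about 0.3 kg, round about z): on its axis, half-way. Tube end 55 mm off along -z; flange from 35 to 55 mm along +z. It starts in the pan upside down, on its tube end, flange up, z up. When home, z points down and the flange face lies on the collar's shoulder, this point 81 mm above collar_center.
- cradle_rest (a point): Where the axis of a 44 mm tube lies, at mid-length, when it rests in the fixed wooden vee cradle: 70 mm above the counter. x runs along the vee, z up. The cradle is 36 mm long (x), 70 mm wide at the foot; its arms open at 90 degrees, up to about 10 mm below this point; both ends are open and alike, flange and tube end overhang.
- pan: Fixed aluminium pan, 200 x 300 mm (x, y), rim 16 mm high, floor 4 mm thick, in which collar and cap stand at the start. Origin at the centre of its underside.
- collar: The green collar: origin at the centre of its underside, z up. Flange 84 mm wide, 14 mm thick; recess in its underside 58 mm wide, 11 mm deep (1 mm play all round on the base's spigot); body 60 mm wide from z = 14 to 62; on that flat shoulder a top spigot 46 mm wide, 10 mm high, edge chamfered 1.5 mm.
- cap: The orange cap: origin at the centre of its tube's end, z along its axis. Solid tube 44 mm wide from z = 0 to 90; flange 66 mm wide from 90 to 110; its face looks to +z with a recess 48 mm wide, 11 mm deep (1 mm play all round on the collar's top spigot). Centre of mass about 60 mm from the tube's end.
- tub_center (a point): Bystander: clear tub, 90 mm wide, 110 mm high; point on its axis half-way up. Leave it alone.
- grater_center (a point): Bystander: grater lying flat, 220 mm long along its x axis, 20 mm high, blue handle; point near its middle. Leave it alone.
- jar_center (a point): Bystander: amber jar, 64 mm wide, 100 mm high; point on its axis half-way up. Leave it alone.
Mind the look-alikes: they are no part of the job. Of the things that look like the cap, the largest one is meant.

How it is judged:
By the outcome, as a careful person would: the job done as asked, in the order asked, and still so for the second after the job is handed in, with the robot touching nothing.
It also fails if it takes over 72 s, if anything falls off the work surface, if the arm or the gripper's body presses on something with over 40 N, if the wrist force passes 120 N, or if a joint passes its speed limit or range.

## Working session

There is one attempt and no reset: what is moved stays moved. The work goes in short steps, Python scripts to look and compute and a tool call to move; the robot and the scene stay as the last step left them, time stands still between calls to the robot, and variables do not carry over. Pictures are saved under pics/ and viewed, and the job is handed in when it is done.

Besides the shell and the picture viewer there is one more tool, called after ">>>" as a command line: name --pt "numbers of a row" for each row, then --argument value for the rest. send_rows: Moves the arm, as the interface text tells. Its arguments: {"type":"object","properties":{"rows":{"type":"array"},"force":{"type":"number"}},"required":["rows"]}

```bash
mkdir -p pics; ls
python3 - <<'E'
from plant import robot
import cv2
for n in("scene","top"):
    cv2.imwrite(f"pics/{n}0.png",robot.snapshot(n)[:,:,::-1]); print(robot.camera_info(n))
s=robot.read_state()
for k in s: print(k,s[k])
E
```

```text
pics
{'fx': 381.40894412368345, 'fy': 381.40894412368345, 'cx': 274.59245542897617, 'cy': 213.1203171466266, 'eye': array([0.87314896, 0.33199849, 0.84897944]), 'orientation': array([-2.58277515,  0.01253985,  2.33612647])}
{'fx': 432.44207139349214, 'fy': 432.44207139349214, 'cx': 278.12831650787757, 'cy': 213.2775000478039, 'eye': array([ 0.41512662, -0.01021419,  1.03620375]), 'orientation': array([-3.00491957,  0.01877468, -1.54636904])}
clock 0.1
joint_positions [ 1.0844671   0.41789916 -0.01029433  1.61409774  0.00466985  1.11069156
 -0.05297993]
qvel [ 0.00040269 -0.00014831 -0.00331762 -0.00305025 -0.00024163 -0.00119231
  0.00066005]
joint_efforts [ 1.05316780e-03 -8.52584052e+01  6.39951490e-01 -4.26692677e+01
 -4.89101408e-02  1.63690938e-02 -6.31728449e-05]
eef_pos [ 0.26879144 -0.5638825   0.20490413]
ee_rot [-3.14052256e+00  6.09340432e-05  4.44835929e-01]
force [ 1.09575342 -0.30280049 -0.75949331]
moment [0.01352983 0.016922   0.02158533]
opening 1.0017723757612245
```

View pics/scene0.png

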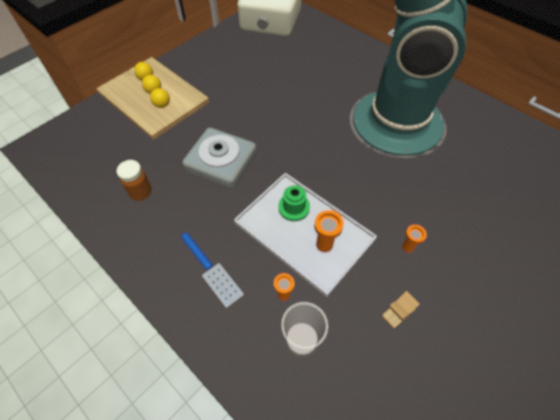

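View pics/top0.png

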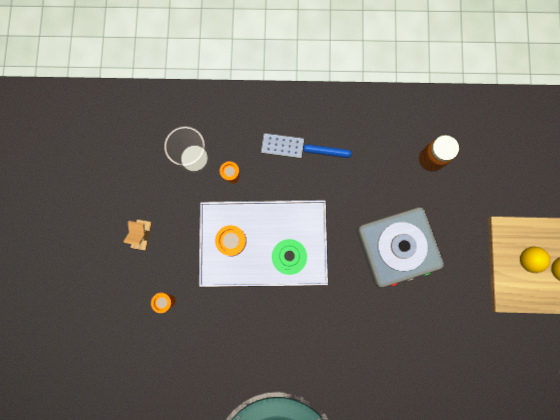

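The scene view shows the pan at about (305,232), with the green collar (294,203) and the large orange cap (327,230). The base is at (220,155), the cradle at (401,308), and the two small orange look-alikes at (284,287) and (414,237). In the top view: cap (231,241), collar (289,257), base (401,246), cradle (138,234).

```bash
cat > h.py <<'E'
import numpy as np, cv2
from scipy.spatial.transform import Rotation as R
def ray(ci,u,v):
    d=np.array([(u-ci['cx'])/ci['fx'],(v-ci['cy'])/ci['fy'],1.])
    return np.array(ci['eye']),R.from_euler('xyz',ci['orientation']).as_matrix()@d
def onz(ci,u,v,z):
    o,d=ray(ci,u,v); return o+d*(z-o[2])/d[2]
def tri(c1,p1,c2,p2):
    o1,d1=ray(c1,*p1);o2,d2=ray(c2,*p2)
    A=np.stack([d1,-d2],1);t=np.linalg.lstsq(A,o2-o1,rcond=None)[0]
    a=o1+d1*t[0];b=o2+d2*t[1];return (a+b)/2,np.linalg.norm(a-b)
def proj(ci,p):
    c=R.from_euler('xyz',ci['orientation']).as_matrix().T@(np.array(p)-ci['eye'])
    return c[0]/c[2]*ci['fx']+ci['cx'],c[1]/c[2]*ci['fy']+ci['cy']
E
python3 - <<'E'
from h import *
from plant import robot
np.set_printoptions(precision=4,suppress=True)
for n in("scene","top"):
    im=cv2.imread(f"pics/{n}0.png");ci=robot.camera_info(n)
    hsv=cv2.cvtColor(im,cv2.COLOR_BGR2HSV)
    H,S,V=cv2.split(hsv)
    masks={'orange':(H>3)&(H<16)&(S>200)&(V>120),'green':(H>45)&(H<80)&(S>150)&(V>80),'wood':(H>8)&(H<25)&(S>80)&(S<215)&(V>120)}
    for k,m in masks.items():
        c,_=cv2.findContours(m.astype(np.uint8),cv2.RETR_EXTERNAL,cv2.CHAIN_APPROX_NONE)
        for q in c:
            if cv2.contourArea(q)>60: print(n,k,cv2.contourArea(q),cv2.boundingRect(q),cv2.fitEllipse(q))
    for nm,a in(('ring',(130,350,200,290)),('base',(0,0,0,0))): pass
    big=lambda x0,y0,x1,y1,s,f:cv2.imwrite(f"pics/{n}_{f}.png",cv2.resize(im[y0:y1,x0:x1],None,fx=s,fy=s,interpolation=cv2.INTER_CUBIC))
    if n=='top': big(340,190,460,300,6,'base');big(190,190,340,300,5,'pan');big(110,205,170,265,9,'cra')
    else: big(170,110,270,200,7,'base');big(225,165,385,295,5,'pan');big(370,280,430,335,9,'cra')
    for z in(0,0.016,.06,.07): print(n,z,onz(ci,*{'scene':(401,308),'top':(138,234)}[n],z))
E
```

```text
scene orange 127.5 (406, 226, 20, 25) ((414.2298889160156, 236.32852172851562), (16.614017486572266, 24.9295597076416), 30.7526912689209)
scene orange 178.5 (316, 226, 25, 25) ((329.58526611328125, 218.05091857910156), (22.914491653442383, 57.38092803955078), 10.628148078918457)
scene orange 86.0 (318, 212, 24, 13) ((329.79010009765625, 218.7313995361328), (13.068734169006348, 20.381301879882812), 105.67547607421875)
scene green 683.0 (280, 187, 29, 33) ((293.84832763671875, 203.60321044921875), (26.98133659362793, 32.85106658935547), 5.986074924468994)
scene wood 661.5 (382, 291, 38, 37) ((400.496337890625, 308.69573974609375), (21.37845802307129, 43.40326690673828), 46.45212173461914)
scene wood 136.5 (277, 277, 14, 14) ((283.6021423339844, 283.8701171875), (13.061230659484863, 13.510259628295898), 105.54625701904297)
scene wood 78.5 (273, 272, 22, 29) ((283.5085144042969, 285.0855407714844), (19.89284896850586, 26.092302322387695), 1.7440893650054932)
scene wood 108.0 (409, 228, 13, 13) ((415.2471618652344, 234.12451171875), (11.161527633666992, 12.57711410522461), 123.57799530029
[... 906 characters left out ...]
0.66663646697998, 11.356569290161133), 42.7806510925293)
top wood 216.0 (222, 232, 17, 17) ((230.1678009033203, 240.0235595703125), (16.395267486572266, 16.88560676574707), 43.732322692871094)
top wood 522.0 (123, 219, 28, 32) ((137.2306671142578, 233.72195434570312), (23.985363006591797, 32.353843688964844), 11.990457534790039)
top wood 6175.0 (491, 216, 69, 98) ((525.5072021484375, 263.7223815917969), (75.75179290771484, 116.24747467041016), 176.9794921875)
top wood 81.0 (224, 166, 11, 11) ((229.10714721679688, 171.0), (10.140396118164062, 10.407564163208008), 90.0)
top 0 [0.4992 0.3503 0.    ]
top 0.016 [0.4979 0.3447 0.016 ]
top 0.06 [0.4943 0.3294 0.06  ]
top 0.07 [0.4935 0.3259 0.07  ]
```

View pics/top_base.png

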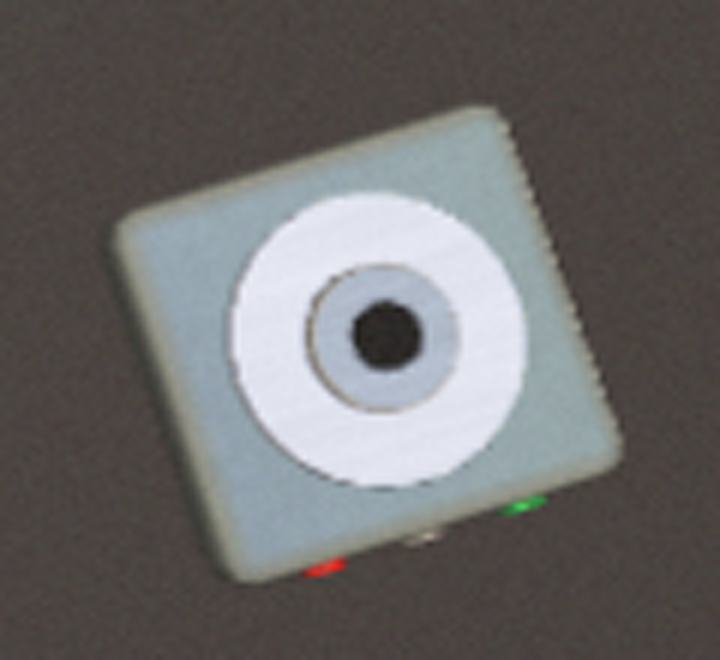

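View pics/top_pan.png

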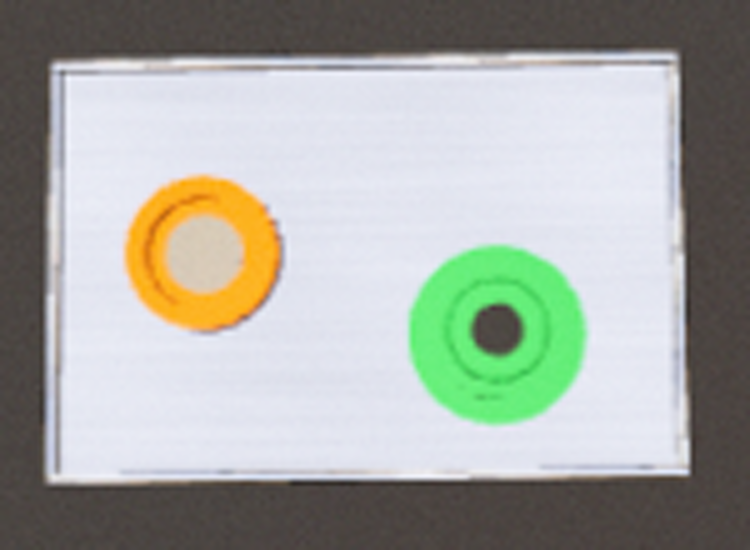

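View pics/top_cra.png

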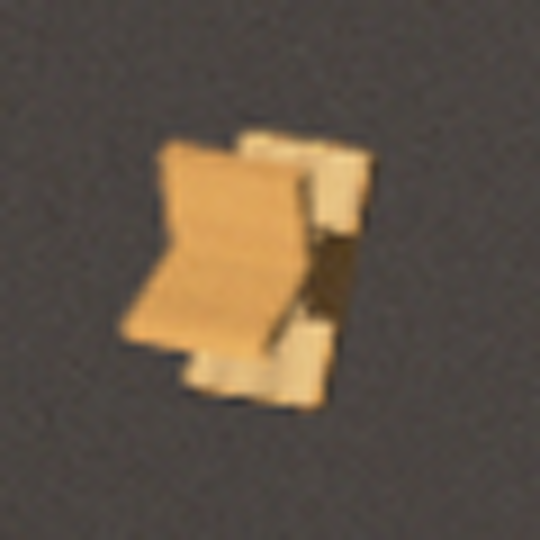

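View pics/scene_base.png

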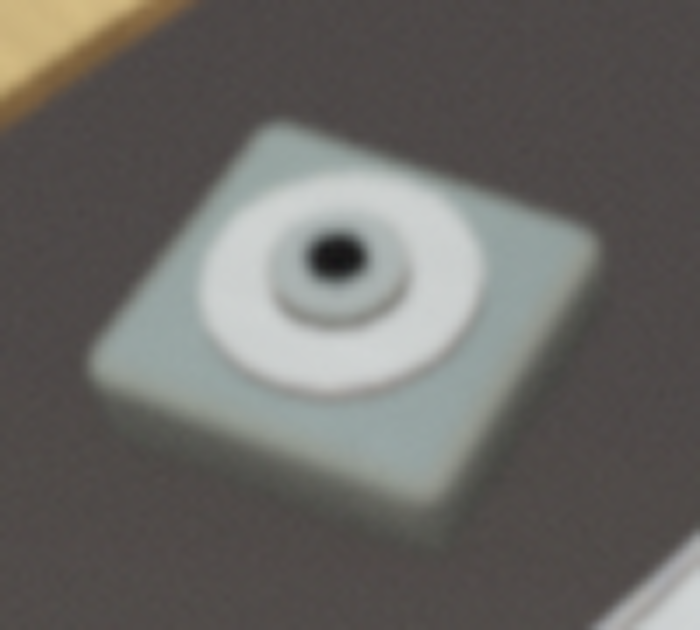

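View pics/scene_pan.png

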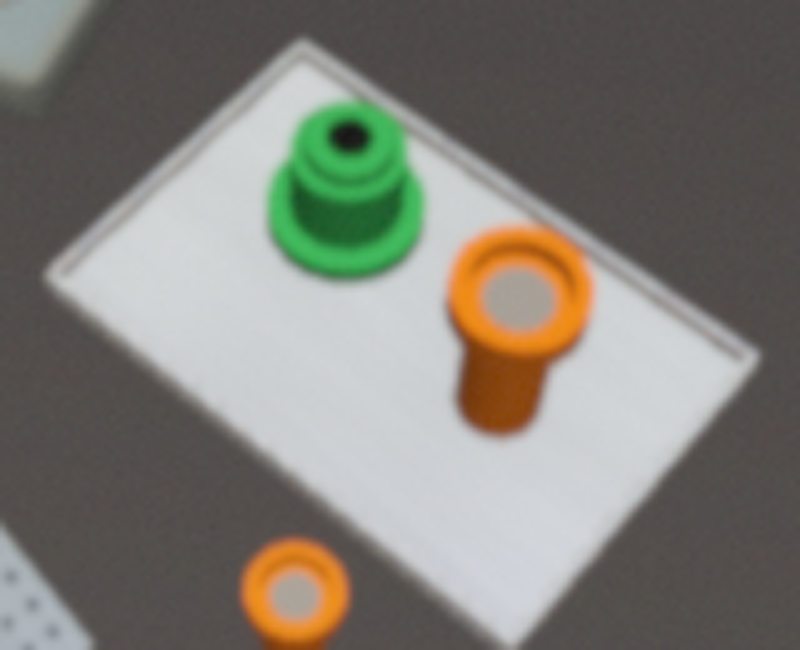

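View pics/scene_cra.png

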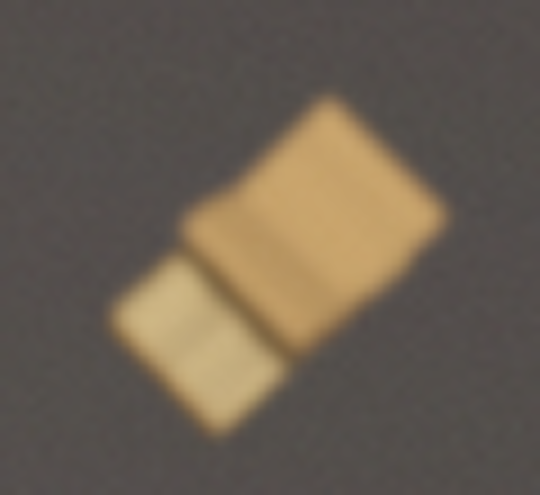

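```bash
cat > m.py <<'E'
from h import *
from plant import robot
np.set_printoptions(precision=4,suppress=True)
def blobs(im,box,f,mn=30):
    x0,y0,x1,y1=box;c=im[y0:y1,x0:x1]
    s=6;c=cv2.resize(c,None,fx=s,fy=s,interpolation=cv2.INTER_CUBIC)
    hsv=cv2.cvtColor(c,cv2.COLOR_BGR2HSV).astype(int)
    m=f(*[hsv[...,i] for i in range(3)]).astype(np.uint8)
    cs,_=cv2.findContours(m,cv2.RETR_LIST,cv2.CHAIN_APPROX_NONE)
    out=[]
    for q in cs:
        a=cv2.contourArea(q)/s/s
        if a>mn:
            (u,v),ax,an=cv2.fitEllipse(q)
            conv=lambda t,o:(t+.5)/s-.5+o
            out.append((round(a),round(conv(u,x0),2),round(conv(v,y0),2),np.round(np.array(ax)/s,1),q,s,(x0,y0)))
    return out
E
python3 - <<'E'
from m import *
T=cv2.imread('pics/top0.png');S=cv2.imread('pics/scene0.png')
ct,cs=robot.camera_info('top'),robot.camera_info('scene')
P=lambda n,b:[print(n,*x[:4]) for x in b]
P('T disc',blobs(T,(340,190,460,300),lambda h,s,v:(v>205)))
P('T hole',blobs(T,(390,230,420,260),lambda h,s,v:(v<90),20))
P('S disc',blobs(S,(190,125,250,175),lambda h,s,v:(v>190)&(s<25)))
P('S hole',blobs(S,(205,138,235,158),lambda h,s,v:(v<90),10))
P('T collar',blobs(T,(265,230,320,280),lambda h,s,v:(h>45)&(h<80)&(s>80)))
P('T collarhole',blobs(T,(280,245,300,265),lambda h,s,v:(v<130),20))
P('S collarhole',blobs(S,(285,183,305,203),lambda h,s,v:(v<90),10))
P('T cap',blobs(T,(205,215,255,265),lambda h,s,v:(h>3)&(h<30)&(s>150)))
P('T capgrey',blobs(T,(215,225,245,255),lambda h,s,v:(s<80)&(v<225)&(v>150)))
P('S capgrey',blobs(S,(310,205,350,245),lambda h,s,v:(s<100)&(v<180)&(v>120)))
P('S collar',blobs(S,(270,175,325,230),lambda h,s,v:(h>45)&(h<85)&(s>120)))
E
```

```text
T disc 505 402.32 245.56 [24.6 25.9]
T disc 1850 402.77 246.02 [47.5 49.6]
T hole 94 403.97 245.51 [10.8 11.2]
S disc 302 218.1 148.76 [17.8 21.6]
S disc 913 218.15 149.46 [29.5 39.5]
S hole 36 217.69 146.29 [6.  7.7]
T collar 75 288.98 255.39 [9.7 9.9]
T collar 980 288.93 256.53 [35.2 35.5]
T collarhole 75 289.0 255.41 [9.7 9.8]
S collarhole 33 294.46 191.96 [5.7 7.3]
T cap 208 230.36 240.32 [16.2 16.4]
T cap 709 230.1 240.17 [29.9 30.2]
T capgrey 156 230.36 240.28 [14.  14.2]
S capgrey 100 328.35 224.39 [10.2 12.5]
S capgrey 92 339.58 211.94 [ 4.6 33.7]
S collar 773 293.89 203.47 [29.1 34.4]
```

Run:
```python
from m import *
ct,cs=robot.camera_info('top'),robot.camera_info('scene')
def show(n,pt,ps,z): 
    a=onz(ct,*pt,z)[:2] if pt else None; b=onz(cs,*ps,z)[:2] if ps else None
    print(n,a,b,tri(ct,pt,cs,ps) if pt and ps else '')
show('seat',(402.77,246.02),(218.15,149.46),.06)
show('seathole',(403.97,245.51),(217.69,146.29),.07)
show('collar flange',(288.93,256.53),None,.011)
show('collarhole',(289.0,255.4),(294.46,191.96),.076)
show('capgrey',(230.36,240.28),(328.35,224.39),.103)
show('caprim',(230.1,240.17),None,.109)
# cradle corners (crop/9 + offset)
tc=[(160,143),(305,170),(120,330),(270,357)]
sc=[(330,93),(450,215),(183,220),(303,360)]
t=[onz(ct,110+(a+.5)/9-.5,205+(b+.5)/9-.5,.06) for a,b in tc]; s=[onz(cs,370+(a+.5)/9-.5,280+(b+.5)/9-.5,.06) for a,b in sc]
t=np.array(t);s=np.array(s);print(t,t.mean(0));print(s,s.mean(0))
print(np.linalg.norm(t[0]-t[1]),np.linalg.norm(t[0]-t[2]),np.linalg.norm(s[0]-s[1]),np.linalg.norm(s[0]-s[2]))
# foot
for a,b in [(240,130),(372,152),(325,408),(185,383)]: print('footT',onz(ct,110+a/9,205+b/9,.0),onz(ct,110+a/9,205+b/9,.012))
for a,b in [(450,215),(330,93),(108,318),(220,437)]: print('footS',onz(cs,370+a/9,280+b/9,.0))
```

```text
seat [ 0.4809 -0.27  ] [ 0.4822 -0.271 ] (array([ 0.4815, -0.2708,  0.0593]), np.float64(0.0015665962035606269))
seathole [ 0.4814 -0.27  ] [ 0.4805 -0.2728] (array([ 0.4817, -0.2698,  0.073 ]), np.float64(0.001384078262925404))
collar flange [ 0.4532 -0.0155] None 
collarhole [ 0.4533 -0.0153] [ 0.453  -0.0169] (array([ 0.4535, -0.0157,  0.0777]), np.float64(0.0011050715897441563))
capgrey [0.4818 0.1124] [0.4814 0.1112] (array([0.4819, 0.1119, 0.1044]), np.float64(0.0007404686774747247))
caprim [0.4816 0.1122] None 
[[0.5248 0.3561 0.06  ]
 [0.5188 0.3186 0.06  ]
 [0.4771 0.3629 0.06  ]
 [0.4711 0.3243 0.06  ]] [0.4979 0.3405 0.06  ]
[[0.4699 0.3247 0.06  ]
 [0.476  0.3619 0.06  ]
 [0.5201 0.3173 0.06  ]
 [0.5286 0.3563 0.06  ]] [0.4987 0.3401 0.06  ]
0.038045312593736905 0.04822558726934723 0.03767193602297656 0.05072803559598769
footT [0.5345 0.356  0.    ] [0.5331 0.3518 0.012 ]
footT [0.5293 0.3198 0.    ] [0.528 0.316 0.012]
footT [0.4603 0.328  0.    ] [0.4598 0.3241 0.012 ]
footT [0.4661 0.3661 0.    ] [0.4655 0.3617 0.012 ]
footS [0.446  0.3655 0.    ]
footS [0.4395 0.3255 0.    ]
footS [0.5271 0.3185 0.    ]
footS [0.5325 0.3554 0.    ]
```

```bash
cat > g.py <<'E'
from m import *
import json,sys
def st():
    s=robot.read_state(); open('log.jsonl','a').write(json.dumps({k:np.asarray(s[k]).tolist() for k in s})+'\n'); return s
def goto(p,Rt=None,rpy=None):
    s=st();R0=R.from_euler('xyz',s['ee_rot']);p0=np.array(s['eef_pos'])
    if rpy is not None: Rt=R.from_euler('xyz',rpy)
    if Rt is None: Rt=R0
    print('at',p0,np.array(s['ee_rot']),'clk',s['clock'],'F',np.array(s['force']),'op',round(float(s['opening']),3))
    print('shift',R0.inv().apply(np.array(p)-p0),'rotvec',(R0.inv()*Rt).as_rotvec())
E
python3 - <<'E'
from g import *
goto([.4535,-.0158,.205],rpy=[np.pi,0,1.5708])
E
```

```text
at [ 0.2688 -0.5639  0.2049] [-3.1405  0.0001  0.4448] clk 0.1 F [ 1.0958 -0.3028 -0.7595] op 1.002
shift [ 0.4026 -0.4153  0.0003] rotvec [-0.001  -0.0005 -1.126 ]
```

>>> send_rows --pt "-1 0.027 -0.028 0 0 0 -0.075" --pt "-1 0.054 -0.055 0 0 0 -0.15" --pt "-1 0.081 -0.083 0 0 0 -0.225" --pt "-1 0.107 -0.111 0 0 0 -0.3" --pt "-1 0.134 -0.138 0 0 0 -0.375" --pt "-1 0.161 -0.166 0 0 0 -0.45" --pt "-1 0.188 -0.194 0 0 0 -0.525" --pt "-1 0.215 -0.222 0 0 0 -0.6" --pt "-1 0.242 -0.249 0 0 0 -0.675" --pt "-1 0.268 -0.277 0 0 0 -0.75" --pt "-1 0.295 -0.305 0 0 0 -0.825" --pt "-1 0.322 -0.332 0 0 0 -0.9" --pt "-1 0.349 -0.36 0 0 0 -0.976" --pt "-1 0.376 -0.388 0 0 0 -1.05" --pt "-1 0.4026 -0.4153 0 -0.001 -0.0005 -1.126" --pt "-1 0.4026 -0.4153 0 -0.001 -0.0005 -1.126"

```text
clock: 1.7
eef_pos: [0.4544, -0.0117, 0.2055]
ee_rot: [3.141, -0.0, 1.579]
force: [-0.2, -1.0, -1.0]
opening: 0.996
```

Run:
```python
from g import *
goto([.4535,-.0158,.205],rpy=[np.pi,0,1.5708])
goto([.4535,-.0158,.027],rpy=[np.pi,0,1.5708])
s=robot.read_state();print(np.array(s['joint_positions']))
for n in("scene","top"): cv2.imwrite(f"pics/{n}1.png",robot.snapshot(n)[:,:,::-1])
```

```text
at [ 0.4544 -0.0117  0.2055] [ 3.1407 -0.0004  1.5793] clk 1.7 F [-0.1927 -1.0118 -0.9665] op 0.996
shift [-0.0041 -0.001   0.0005] rotvec [ 0.0009 -0.0004  0.0085]
at [ 0.4544 -0.0117  0.2055] [ 3.1407 -0.0004  1.5793] clk 1.7 F [-0.1927 -1.0118 -0.9665] op 0.996
shift [-0.0042 -0.0011  0.1785] rotvec [ 0.0009 -0.0004  0.0085]
[ 0.4785  0.1399 -0.5611  2.004   0.0868  1.0196 -0.1152]
```

View pics/scene1.png

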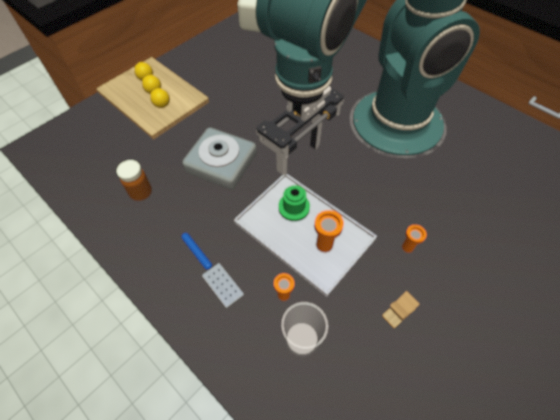

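The scene view shows the open gripper above and behind the collar, with fingertips at about (283,172) and (317,148).

Run:
```python
from g import *
print(proj(robot.camera_info('scene'),[.4544,-.0117,.2055]))
goto([.4535,-.0158,.027],rpy=[np.pi,0,1.5708])
```

```text
(np.float64(297.6687802731718), np.float64(159.41404786977017))
at [ 0.4535 -0.0156  0.2052] [-3.1415  0.0007  1.5719] clk 1.8 F [ 0.0292  0.2463 -0.9497] op 1.006
shift [-0.0001  0.      0.1782] rotvec [-0.0001  0.0007  0.0011]
```

View pics/top1.png

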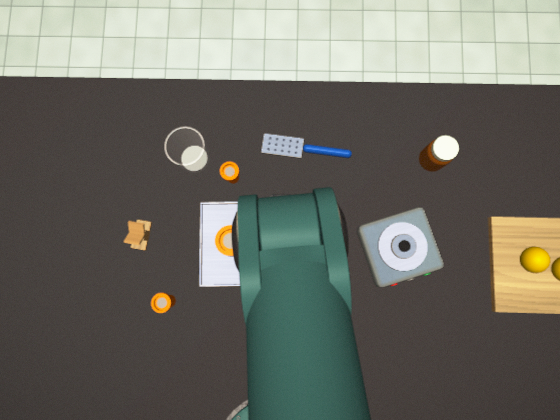

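>>> send_rows --pt "-1 0 0 0.025 0 0 0" --pt "-1 0 0 0.055 0 0 0" --pt "-1 0 0 0.085 0 0 0" --pt "-1 0 0 0.115 0 0 0" --pt "-1 0 0 0.14 0 0 0" --pt "-1 0 0 0.16 0 0 0" --pt "-1 0 0 0.172 0 0 0" --pt "-1 0 0 0.178 0 0 0" --pt "-1 0 0 0.178 0 0 0" --pt "1 0 0 0.178 0 0 0" --pt "1 0 0 0.178 0 0 0" --pt "1 0 0 0.178 0 0 0" --pt "1 0 0 0.178 0 0 0" --pt "1 0 0 0.178 0 0 0" --force 30

```text
clock: 3.2
eef_pos: [0.4539, -0.0162, 0.0277]
ee_rot: [3.141, 0.001, 1.571]
force: [-0.3, -0.4, 5.3]
opening: 0.635
```

Run:
```python
from g import *
goto([.4812,-.2705,.127],rpy=[np.pi,0,1.0])
cv2.imwrite("pics/scene2.png",robot.snapshot("scene")[120:300,200:420,::-1].repeat(3,0).repeat(3,1))
```

```text
at [ 0.4539 -0.0162  0.0277] [3.1407 0.001  1.5708] clk 3.2 F [-0.3468 -0.4456  5.343 ] op 0.635
shift [-0.2544  0.0274 -0.0991] rotvec [0.0012 0.0007 0.5708]
```

View pics/scene2.png

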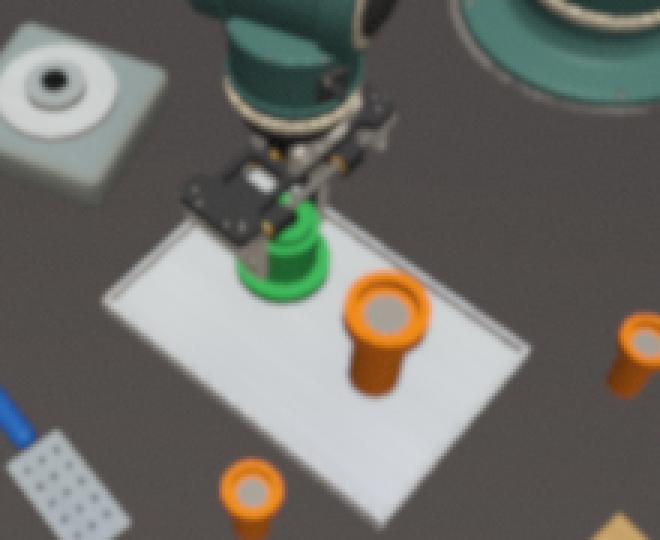

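>>> send_rows --pt "1 0 0 -0.01 0 0 0" --pt "1 0 0 -0.03 0 0 0" --pt "1 0 0 -0.06 0 0 0" --pt "1 -0.015 0.002 -0.085 0 0 0.03" --pt "1 -0.04 0.004 -0.099 0 0 0.08" --pt "1 -0.07 0.0075 -0.099 0 0 0.13" --pt "1 -0.1 0.011 -0.099 0 0 0.19" --pt "1 -0.13 0.014 -0.099 0 0 0.25" --pt "1 -0.16 0.017 -0.099 0 0 0.3" --pt "1 -0.19 0.0205 -0.099 0 0 0.35" --pt "1 -0.22 0.024 -0.099 0 0 0.41" --pt "1 -0.24 0.026 -0.099 0 0 0.45" --pt "1 -0.25 0.027 -0.099 0 0 0.47" --pt "1 -0.2544 0.0274 -0.099 0.001 0 0.47" --pt "1 -0.2544 0.0274 -0.099 0.001 0 0.47" --pt "1 -0.2544 0.0274 -0.099 0.001 0 0.47"

```text
clock: 4.85
eef_pos: [0.4812, -0.2693, 0.1267]
ee_rot: [-3.141, 0.0, 1.103]
force: [0.4, 0.1, -2.6]
opening: 0.629
```

Run:
```python
from g import *
goto([.4812,-.2705,.0837],rpy=[np.pi,0,1.1])
for n,a in(("scene",(100,220,150,300)),("top",(180,320,330,480))):
    im=robot.snapshot(n)[:,:,::-1];cv2.imwrite(f"pics/{n}3f.png",im); cv2.imwrite(f"pics/{n}3.png",im[a[0]:a[1],a[2]:a[3]].repeat(4,0).repeat(4,1))
```

```text
at [ 0.4812 -0.2693  0.1267] [-3.1411  0.0004  1.1029] clk 4.85 F [ 0.4173  0.0805 -2.6474] op 0.629
shift [-0.001   0.0006  0.043 ] rotvec [-0.0005  0.0004  0.0029]
```

View pics/scene3.png

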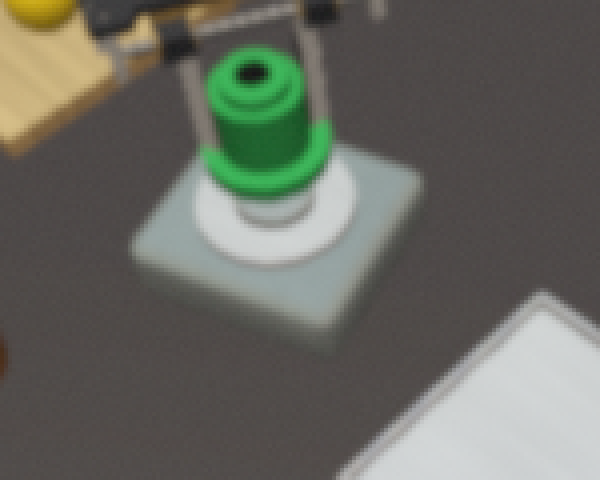

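View pics/top3.png

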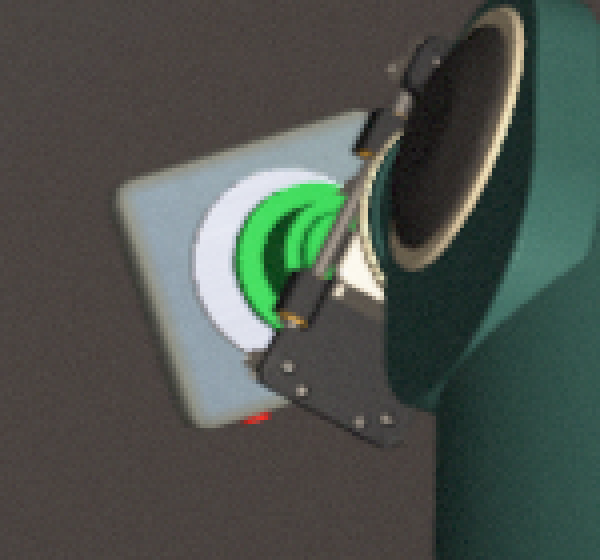

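Run:
```python
from g import *
S=cv2.imread('pics/scene3f.png');cs=robot.camera_info('scene')
for b in blobs(S,(203,108,223,130),lambda h,s,v:(v<90),10): print(b[:4],onz(cs,b[1],b[2],.175))
goto([.4812,-.2705,.0837],rpy=[np.pi,0,1.1])
```

```text
(27, 212.58, 117.88, array([4.7, 7.3])) [ 0.48   -0.2705  0.175 ]
(79, 211.72, 110.78, array([ 7.8, 22. ])) [ 0.4649 -0.2909  0.175 ]
at [ 0.4812 -0.2695  0.1268] [-3.1413  0.0006  1.1025] clk 4.95 F [ 0.4611 -0.3788 -2.328 ] op 0.637
shift [-0.0009  0.0004  0.0431] rotvec [-0.0002  0.0006  0.0025]
```

>>> send_rows --pt "1 -0.001 0.0004 0 0 0 0" --pt "1 -0.001 0.0004 0.01 0 0 0" --pt "1 -0.001 0.0004 0.02 0 0 0" --pt "1 -0.001 0.0004 0.026 0 0 0" --pt "1 -0.001 0.0004 0.03 0 0 0" --pt "1 -0.001 0.0004 0.032 0 0 0" --pt "1 -0.001 0.0004 0.034 0 0 0" --pt "1 -0.001 0.0004 0.036 0 0 0" --pt "1 -0.001 0.0004 0.036 0 0 0"

```text
clock: 5.85
eef_pos: [0.4814, -0.2715, 0.0907]
ee_rot: [3.141, 0.0, 1.101]
force: [2.4, 0.6, -3.5]
opening: 0.631
```

>>> send_rows --pt "1 0 0 0.002 0 0 0" --pt "1 0 0 0.004 0 0 0" --pt "1 0 0 0.006 0 0 0" --pt "1 0 0 0.0075 0 0 0" --pt "1 0 0 0.008 0 0 0" --pt "1 0 0 0.008 0 0 0"

```text
clock: 6.45
eef_pos: [0.4815, -0.2713, 0.0837]
ee_rot: [3.141, 0.001, 1.101]
force: [-1.7, 7.8, 19.5]
opening: 0.634
```

>>> send_rows --pt "1 0 0 -0.001 0 0 0" --pt "-0.5 0 0 -0.001 0 0 0" --pt "-1 0 0 -0.001 0 0 0" --pt "-1 0 0 -0.001 0 0 0" --pt "-1 0 0 -0.001 0 0 0" --pt "-1 0 0 -0.02 0 0 0" --pt "-1 0 0 -0.05 0 0 0" --pt "-1 0 0 -0.09 0 0 0" --pt "-1 0 0 -0.13 0 0 0" --pt "-1 0 0 -0.16 0 0 0" --pt "-1 0 0 -0.17 0 0 0"

```text
clock: 7.55
eef_pos: [0.4819, -0.272, 0.2559]
ee_rot: [3.138, 0.001, 1.101]
force: [-0.9, 0.6, -0.6]
opening: 1.002
```

Run:
```python
from g import *
s=st();print(s['joint_positions'],s['eef_pos'])
for n,a in(("scene",(100,220,150,300)),("top",(180,320,330,480))):
    im=robot.snapshot(n)[:,:,::-1];cv2.imwrite(f"pics/{n}4f.png",im); cv2.imwrite(f"pics/{n}4.png",im[a[0]:a[1],a[2]:a[3]].repeat(4,0).repeat(4,1))
```

```text
[ 0.7463  0.2596 -0.3459  1.7281  0.0964  1.1665 -0.0967] [ 0.4819 -0.272   0.2559]
```

View pics/scene4.png

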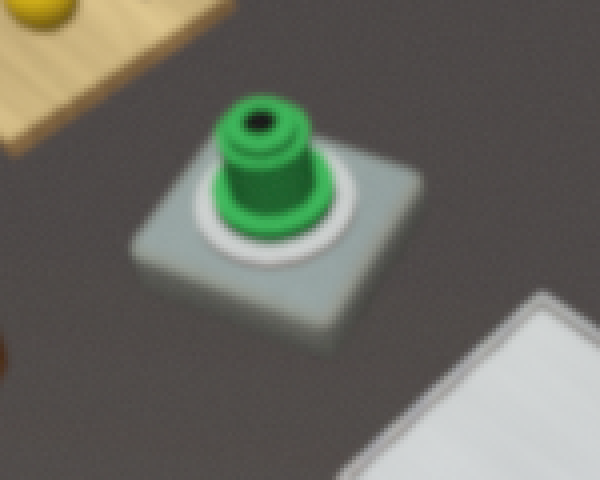

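The scene view shows the collar upright on the seat disc, with its hole at crop (260,122), which is full-image (215,130.5). Next I'll check its position and fit a kinematic model from the logged states so I can plan the tilts.

```bash
cat > k.py <<'E'
from g import *
from scipy.optimize import least_squares
import itertools
def fk(q,p,s):
    z=lambda a:R.from_euler('z',a); y=lambda a:R.from_euler('y',a)
    d1,d3,d5,d7,a,a2,e,o1,o7=p
    Rr=z(o1+s[0]*q[0]);x=np.array([0,0,d1]);
    Rr=Rr*y(q[1]);Rr=Rr*z(s[1]*q[2]);x=x+Rr.apply([a,0,d3]);pe=x
    Rr=Rr*y(q[3]);x=x+Rr.apply([a2,0,0]);Rr=Rr*z(s[2]*q[4]);x=x+Rr.apply([0,0,d5]);pw=x
    Rr=Rr*y(q[5]);x=x+Rr.apply([e,0,0]);Rr=Rr*z(s[3]*q[6]+o7);x=x+Rr.apply([0,0,d7])
    return x,Rr,pe,pw
def load():
    L=[json.loads(l) for l in open('log.jsonl')]
    return [(np.array(l['joint_positions']),np.array(l['eef_pos']),R.from_euler('xyz',l['ee_rot'])) for l in L]
def fit():
    D=load();best=None
    for s in itertools.product([1,-1],repeat=4):
      for o1 in(0,np.pi,-2.2):
       for o7 in (0,np.pi/2,np.pi,-np.pi/2):
        def f(p):
            r=[]
            for q,x,Rm in D:
                X,RR,_,_=fk(q,p,s); r+=list(X-x)+list(.3*(RR.inv()*Rm).as_rotvec())
            return np.array(r+list(1e-3*np.array([p[4],p[5],p[6]])))
        o=least_squares(f,[.35,.4,.4,.3,0,0,0,o1,o7],max_nfev=60)
        if best is None or o.cost<best[0]: best=(o.cost,s,o.x)
    return best
if __name__=='__main__':
    b=fit();print(b);json.dump([list(b[1]),b[2].tolist()],open('kin.json','w'))
    cs=robot.camera_info('scene');S=cv2.imread('pics/scene4f.png')
    for q in blobs(S,(206,120,226,140),lambda h,s,v:(v<90),10): print(q[:4],onz(cs,q[1],q[2],.132))
E
python3 k.py
```

```text
(np.float64(2.2129474934199974e-05), (-1, -1, -1, -1), array([ 0.1302,  0.5206,  0.4784,  0.1869, -0.003 ,  0.004 ,  0.0104,
       -0.0537,  1.5171]))
(25, 214.45, 129.95, array([4.6, 7. ])) [ 0.4803 -0.2725  0.132 ]
(82, 215.18, 122.7, array([ 7.8, 22.6])) [ 0.4619 -0.2906  0.132 ]
```

```bash
cat >> g.py <<'E'
def Rt(yaw,tilt): return R.from_euler('xyz',[np.pi,0,yaw])*R.from_rotvec([0,tilt,0])
def grasp(g,yaw,tilt): # TCP for a grasp point
    r=Rt(yaw,tilt); return np.array(g)+r.apply([0,0,.019]),r
E
python3 - <<'E'
from g import *
goto([.47,-.05,.25],Rt(1.57,.6))
E
```

```text
at [ 0.4814 -0.2718  0.2537] [3.1398 0.0011 1.1006] clk 7.65 F [ 0.2874 -0.3598 -0.8933] op 0.999
shift [ 0.1926 -0.1107  0.0032] rotvec [ 0.1423  0.5904 -0.4547]
```

>>> send_rows --pt "-1 0.02 -0.011 0 0.014 0.059 -0.045" --pt "-1 0.039 -0.022 0 0.028 0.118 -0.09" --pt "-1 0.058 -0.033 0 0.043 0.177 -0.136" --pt "-1 0.077 -0.044 0 0.057 0.236 -0.18" --pt "-1 0.096 -0.055 0 0.071 0.295 -0.227" --pt "-1 0.116 -0.066 0 0.085 0.354 -0.273" --pt "-1 0.135 -0.077 0 0.1 0.413 -0.318" --pt "-1 0.154 -0.088 0 0.114 0.472 -0.364" --pt "-1 0.173 -0.1 0 0.128 0.53 -0.41" --pt "-1 0.193 -0.111 0.003 0.142 0.59 -0.455" --pt "-1 0.193 -0.111 0.003 0.142 0.59 -0.455"

```text
clock: 8.75
eef_pos: [0.4683, -0.0477, 0.2475]
ee_rot: [-3.136, -0.604, 1.569]
force: [0.1, 0.1, 0.4]
opening: 1.004
```

```bash
python3 - <<'E'
from g import *
goto([.47,-.05,.25],Rt(1.57,.6)); print(np.array(robot.read_state()['joint_positions']))
E
python3 k.py
```

```text
at [ 0.4683 -0.0477  0.2475] [-3.1358 -0.6045  1.5687] clk 8.75 F [0.126  0.0522 0.439 ] op 1.004
shift [-0.0005  0.0017 -0.0033] rotvec [-0.0051 -0.0045 -0.001 ]
[ 0.8697  0.3034 -0.5474  1.8613 -0.4323  1.2628  0.5101]
(np.float64(0.00012680224253096362), (-1, -1, -1, -1), array([ 0.2694,  0.524 ,  0.4732,  0.3353, -0.0101,  0.0028,  0.0018,
       -0.0521,  1.5196]))
(25, 214.45, 129.95, array([4.6, 7. ])) [ 0.4803 -0.2725  0.132 ]
(82, 215.18, 122.7, array([ 7.8, 22.6])) [ 0.4619 -0.2906  0.132 ]
```

```bash
cat > k2.py <<'E'
from g import *
from scipy.optimize import least_squares
from k import load
S=[-1,-1,-1,-1]
def fk(q,p):
    z=lambda a:R.from_euler('z',a); y=lambda a:R.from_euler('y',a)
    Rr=z(p[0]-q[0]);x=Rr.apply([p[2],p[3],p[4]])
    Rr=Rr*y(q[1])*z(-q[2]);x=x+Rr.apply([p[5],p[6],p[7]]);pe=x
    Rr=Rr*y(q[3])*z(-q[4]);x=x+Rr.apply([p[8],p[9],p[10]]);pw=x
    Rr=Rr*y(q[5]);x=x+Rr.apply([p[11],p[12],0]);Rr=Rr*z(-q[6]+p[1]);x=x+Rr.apply([0,0,p[13]])
    return x,Rr,pe,pw
P0=np.array([0,np.pi/2,0,0,.27,0,0,.524,0,0,.473,0,0,.335])
def fit():
    D=load()
    def f(p):
        r=[]
        for q,x,Rm in D:
            X,RR,_,_=fk(q,p); r+=list(X-x)+list(.3*(RR.inv()*Rm).as_rotvec())
        return np.array(r+list(.01*(p-P0)))
    return least_squares(f,P0)
def ik(x,Rr,p,q0,lo=[-2.81,-.39,-1.27,.06,-1.19,.19,-2.82],hi=[2.81,2.02,1.25,2.57,4.33,2,2.82]):
    def f(q):
        X,RR,_,_=fk(q,p); return np.r_[(X-x)*3,(RR.inv()*Rr).as_rotvec(),.005*(q-q0)]
    o=least_squares(f,np.clip(q0,np.array(lo)+.01,np.array(hi)-.01),bounds=(lo,hi)); X,RR,pe,pw=fk(o.x,p)
    return o.x,np.linalg.norm(X-x),np.linalg.norm((RR.inv()*Rr).as_rotvec()),pe,pw
if __name__=='__main__':
    o=fit();print(o.cost,o.x)
    for q,x,Rm in load():
        X,RR,_,_=fk(q,o.x);print((X-x)*1e3,(RR.inv()*Rm).as_rotvec())
    np.save('kin.npy',o.x)
E
python3 k2.py
```

```text
6.639982364277367e-08 [-0.      1.5708 -0.     -0.0145  0.289  -0.     -0.0159  0.5019  0.
 -0.0002  0.4698  0.     -0.0002  0.3337]
[0.0018 0.003  0.003 ] [-0. -0. -0.]
[-0.0049  0.0023  0.0001] [ 0.  0. -0.]
[-0.0049  0.0023  0.0001] [ 0.  0. -0.]
[-0.0051  0.0024  0.0002] [-0. -0. -0.]
[ 0.005  -0.007  -0.0022] [-0.  0. -0.]
[ 0.0018 -0.0032 -0.0005] [-0. -0. -0.]
[ 0.0018 -0.0032 -0.0005] [-0. -0. -0.]
[-0.0002  0.001   0.0022] [-0.  0. -0.]
[-0.0001  0.001   0.0021] [-0.  0. -0.]
[ 0.0076 -0.0011 -0.0064] [ 0. -0.  0.]
```

```bash
cat > plan.py <<'E'
from k2 import *
p=np.load('kin.npy')
q0=np.array(json.loads(open('log.jsonl').readlines()[-1])['joint_positions'])
lo=np.array([-2.81,-.39,-1.27,.06,-1.19,.19,-2.82]);hi=np.array([2.81,2.02,1.25,2.57,4.33,2,2.82])
cr=np.array([.4983,.340,.07]);d=np.radians
def try_(name,g,yaw,tilt,seeds):
    x,r=grasp(g,yaw,tilt);best=None
    for s in seeds:
        q,e,er,pe,pw=ik(x,r,p,s)
        if e<.001 and er<.005:
            m=np.min(np.r_[q-lo,hi-q]);
            c=np.abs(q-s).max()
            if best is None or m>best[0]: best=(m,q,pe,pw)
    print(name,round(np.degrees(yaw)),round(np.degrees(tilt)), 'NONE' if best is None else (round(best[0],2),best[1].round(2),'wrist',best[3].round(2),'elb',best[2].round(2)))
    return best
if __name__=='__main__':
    seeds=[q0]+[np.array([a,.4,c,1.7,e,1.1,g]) for a in(-.5,.3) for c in(-.6,0,.6) for e in(-.8,0,.8,1.6) for g in(-1.5,0,1.5)]
    vee=d(81.2)
    for sgn in(1,-1):
        for yaw in(60,80,100,120): try_('pick',[.4817,.112,.032],d(yaw),sgn*d(60),seeds)
        for k in(0,1):
            yaw=vee+k*np.pi
            for yy,tt in((yaw,-d(30)*1),):
                # cap z = sgn * xh
                xh=np.array([np.cos(yaw),np.sin(yaw),0])*sgn
                try_('lay',cr+xh*(-.042),yaw,-sgn*d(30),seeds)
                try_('2nd',cr+xh*(-.048),yaw,sgn*d(45),seeds)
        for yaw in(40,60,80): try_('final',[.4815,-.2715,.212],d(yaw),-sgn*d(45),seeds)
E
python3 plan.py
```

```text
pick 60 60 (np.float64(0.0), array([ 1.34,  1.42, -1.24,  2.31,  1.35,  0.19, -1.2 ]), 'wrist', array([ 0.35, -0.12,  0.19]), 'elb', array([ 0.1 , -0.49,  0.35]))
pick 80 60 (np.float64(0.39), array([ 0.91,  0.96, -0.75,  2.11, -0.8 ,  0.62,  0.92]), 'wrist', array([ 0.43, -0.16,  0.19]), 'elb', array([ 0.23, -0.35,  0.57]))
pick 100 60 (np.float64(0.63), array([ 0.73,  0.96, -0.64,  1.9 , -0.54,  0.94,  0.82]), 'wrist', array([ 0.53, -0.16,  0.19]), 'elb', array([ 0.29, -0.3 ,  0.57]))
pick 120 60 (np.float64(0.76), array([ 0.52,  0.98, -0.51,  1.7 , -0.41,  1.24,  0.87]), 'wrist', array([ 0.62, -0.12,  0.19]), 'elb', array([ 0.35, -0.23,  0.56]))
lay 81 -30 (np.float64(0.78), array([-1.08,  0.79,  0.46,  1.58,  0.02,  1.22, -0.84]), 'wrist', array([0.52, 0.45, 0.34]), 'elb', array([0.19, 0.3 , 0.65]))
2nd 81 45 (np.float64(0.11), array([ 0.47,  0.73, -0.84,  2.13, -0.84,  0.3 ,  0.48]), 'wrist', array([0.46, 0.07, 0.29]), 'elb', array([ 0.29, -0.18,  0.66]))
lay 261 -30 (np.float64(0.22), array([ 0.29,  0.82, -1.05,  1.96,  0.67,  0.43,  1.95]), 'wrist', array([0.48, 0.23, 0.34]), 
[... 1754 characters left out ...]
, 0.34]), 'elb', array([0.27, 0.21, 0.66]))
2nd 261 -45 (np.float64(0.14), array([ 0.42,  0.7 , -0.78,  2.13, -0.95,  0.33, -2.57]), 'wrist', array([0.46, 0.07, 0.29]), 'elb', array([ 0.29, -0.16,  0.67]))
final 40 45 (np.float64(0.52), array([ 1.43,  0.45, -0.69,  1.95, -0.67,  0.89,  0.37]), 'wrist', array([ 0.31, -0.41,  0.43]), 'elb', array([ 0.  , -0.23,  0.74]))
final 60 45 (np.float64(0.65), array([ 1.31,  0.56, -0.62,  1.77, -0.5 ,  1.15,  0.48]), 'wrist', array([ 0.37, -0.46,  0.43]), 'elb', array([ 0.04, -0.27,  0.71]))
final 80 45 (np.float64(0.62), array([ 1.2 ,  0.66, -0.6 ,  1.59, -0.34,  1.38,  0.59]), 'wrist', array([ 0.44, -0.49,  0.43]), 'elb', array([ 0.09, -0.3 ,  0.68]))
```

Run:
```python
from plan import *
seeds=[q0]+[np.array([a,.4,c,1.7,e,1.1,g]) for a in(-.5,.3) for c in(-.6,0,.6) for e in(-.8,0,.8,1.6) for g in(-1.5,0,1.5)]
vee=d(81.2);xh=np.array([np.cos(vee),np.sin(vee),0])
for t in(15,25,35): 
    try_('2nd',cr-xh*.048,vee,d(t),seeds)
    for y in (50,70):try_('final',[.4815,-.2715,.212],d(y),d(t-90),seeds)
print()
for t in(25,35,45): 
    try_('2nd-',cr+xh*.048,vee,-d(t),seeds)
    for y in (60,80):try_('final-',[.4815,-.2715,.212],d(y),d(90-t),seeds)
```

```text
2nd 81 15 (np.float64(0.44), array([-0.77,  0.49,  0.36,  2.  , -0.68,  0.63, -0.07]), 'wrist', array([0.48, 0.21, 0.37]), 'elb', array([0.19, 0.14, 0.73]))
final 50 -75 (np.float64(0.5), array([-0.47,  0.95,  0.74,  1.62,  0.51,  1.5 , -0.69]), 'wrist', array([ 0.68, -0.04,  0.29]), 'elb', array([0.37, 0.16, 0.59]))
final 70 -75 (np.float64(0.68), array([-0.5 ,  0.77,  0.56,  1.87,  0.84,  1.32, -0.86]), 'wrist', array([0.59, 0.01, 0.29]), 'elb', array([0.31, 0.14, 0.66]))
2nd 81 25 (np.float64(0.34), array([-0.42,  0.46,  0.03,  2.06, -0.83,  0.53,  0.16]), 'wrist', array([0.47, 0.16, 0.36]), 'elb', array([0.22, 0.06, 0.74]))
final 50 -65 (np.float64(0.55), array([-0.42,  0.82,  0.67,  1.64,  0.48,  1.45, -0.69]), 'wrist', array([ 0.66, -0.05,  0.34]), 'elb', array([0.34, 0.12, 0.64]))
final 70 -65 (np.float64(0.7), array([-0.37,  0.63,  0.42,  1.87,  0.84,  1.3 , -0.82]), 'wrist', array([ 0.58, -0.  ,  0.34]), 'elb', array([0.28, 0.08, 0.7 ]))
2nd 81 35 (np.float64(0.24), array([ 0.02,  0.52, -0.39,  2.1 , -0.95,  0.44,  0.4 ]), 'wrist', array([0.46, 0.11, 0.33]), 'elb', array([ 0
[... 1119 characters left out ...]
.39]), 'elb', array([ 0.03, -0.31,  0.68]))
final- 80 55 (np.float64(0.55), array([ 1.29,  0.78, -0.7 ,  1.54, -0.36,  1.45,  0.59]), 'wrist', array([ 0.44, -0.53,  0.39]), 'elb', array([ 0.07, -0.36,  0.64]))
2nd- 81 -45 (np.float64(0.39), array([-1.21,  1.11,  0.66,  1.18, -0.09,  1.61, -0.81]), 'wrist', array([0.54, 0.61, 0.29]), 'elb', array([0.18, 0.41, 0.52]))
final- 60 45 (np.float64(0.65), array([ 1.31,  0.56, -0.62,  1.77, -0.5 ,  1.15,  0.48]), 'wrist', array([ 0.37, -0.46,  0.43]), 'elb', array([ 0.04, -0.27,  0.71]))
final- 80 45 (np.float64(0.62), array([ 1.2 ,  0.66, -0.6 ,  1.59, -0.34,  1.38,  0.59]), 'wrist', array([ 0.44, -0.49,  0.43]), 'elb', array([ 0.09, -0.3 ,  0.68]))
```

Run:
```python
from g import *
d=np.radians
x,r=grasp([.4817,.112,.033],d(95),d(60)); print('grasp tcp',x)
goto(x-r.apply([0,0,.12]),r)
```

```text
grasp tcp [0.4803 0.1284 0.0235]
at [ 0.4683 -0.0477  0.2475] [-3.1358 -0.6045  1.5687] clk 8.75 F [0.126  0.0522 0.439 ] op 1.004
shift [-0.0335  0.0219  0.1761] rotvec [ 0.0605  0.4422 -0.0623]
```

>>> send_rows --pt "-1 -0.004 0.003 0.02 0.008 0.055 -0.008" --pt "-1 -0.008 0.006 0.045 0.015 0.11 -0.016" --pt "-1 -0.013 0.009 0.07 0.023 0.165 -0.023" --pt "-1 -0.017 0.011 0.095 0.03 0.22 -0.031" --pt "-1 -0.021 0.014 0.12 0.038 0.28 -0.039" --pt "-1 -0.026 0.017 0.145 0.046 0.34 -0.047" --pt "-1 -0.03 0.02 0.165 0.054 0.4 -0.055" --pt "-1 -0.0335 0.022 0.176 0.06 0.442 -0.062" --pt "-1 -0.0335 0.022 0.176 0.06 0.442 -0.062" --pt "-1 -0.0335 0.022 0.176 0.06 0.442 -0.062"

```text
clock: 9.75
eef_pos: [0.4912, 0.0223, 0.0851]
ee_rot: [3.138, -1.042, 1.658]
force: [0.1, -0.6, 1.1]
opening: 0.996
```

Run:
```python
from g import *
d=np.radians
x,r=grasp([.4817,.112,.033],d(95),d(60))
cv2.imwrite("pics/scene5.png",robot.snapshot("scene")[120:300,200:420,::-1].repeat(3,0).repeat(3,1))
goto(x,r);print(np.array(robot.read_state()['joint_positions']))
```

```text
at [0.4914 0.0223 0.0857] [ 3.1359 -1.0407  1.6604] clk 9.8 F [0.2755 0.2815 0.1094] op 1.0
shift [ 0.0003 -0.0023  0.1234] rotvec [0.0037 0.0065 0.0012]
[ 0.8668  0.8334 -0.585   1.8486 -0.5488  1.1329  0.8088]
```

View pics/scene5.png

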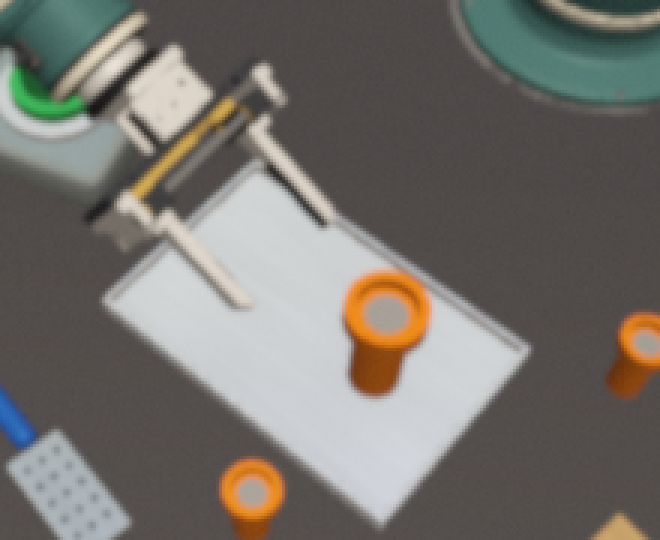

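>>> send_rows --pt "-1 0 -0.001 0.015 0.002 0.003 0" --pt "-1 0 -0.002 0.035 0.0037 0.0065 0" --pt "-1 0 -0.0023 0.055 0.0037 0.0065 0" --pt "-1 0 -0.0023 0.075 0.0037 0.0065 0" --pt "-1 0 -0.0023 0.095 0.0037 0.0065 0" --pt "-1 0 -0.0023 0.11 0.0037 0.0065 0" --pt "-1 0 -0.0023 0.12 0.0037 0.0065 0" --pt "-1 0 -0.0023 0.1234 0.0037 0.0065 0" --pt "-1 0 -0.0023 0.1234 0.0037 0.0065 0" --pt "-1 0 -0.0023 0.1234 0.0037 0.0065 0"

```text
clock: 10.8
eef_pos: [0.4805, 0.1281, 0.0234]
ee_rot: [3.138, -1.049, 1.662]
force: [-0.1, 1.5, -0.5]
opening: 0.999
```

Run:
```python
from g import *
d=np.radians
x,r=grasp([.4817,.112,.033],d(95),d(60))
cv2.imwrite("pics/scene6.png",robot.snapshot("scene")[120:300,200:420,::-1].repeat(3,0).repeat(3,1))
goto(x,r)
```

```text
at [0.4806 0.1281 0.0234] [ 3.138  -1.0487  1.6614] clk 10.85 F [ 0.1048  0.0046 -0.3851] op 0.998
shift [ 0.0003 -0.0003  0.0002] rotvec [ 0.0007 -0.0015  0.0017]
```

View pics/scene6.png

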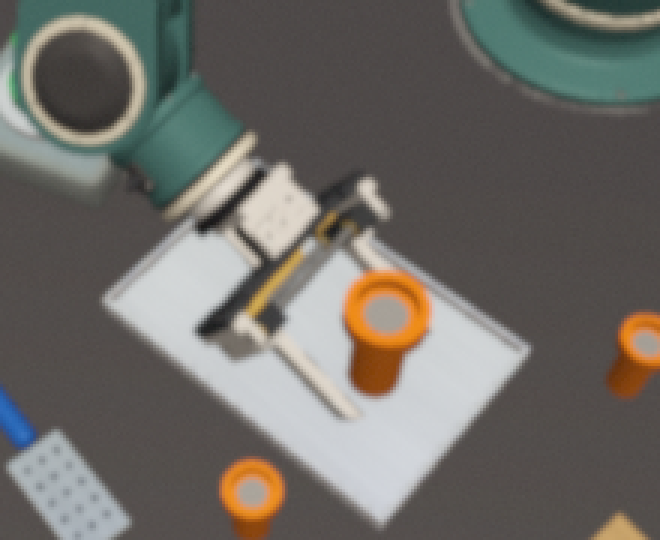

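>>> send_rows --pt "1 0 0 0 0 0 0" --pt "1 0 0 0 0 0 0" --pt "1 0 0 0 0 0 0" --pt "1 0 0 0 0 0 0" --pt "1 0 0 0 0 0 0" --pt "1 0 0 0 0 0 0" --pt "1 0 0 0 0 0 0" --pt "1 0 0 0 0 0 0" --force 50

```text
clock: 11.65
eef_pos: [0.4802, 0.1287, 0.0233]
ee_rot: [3.139, -1.05, 1.661]
force: [0.8, 0.3, 0.8]
opening: 0.46
```

Run:
```python
from g import *
d=np.radians
x,r=grasp([.4817,.112,.033],d(95),d(60))
goto(x+[0,0,.15],r)
cv2.imwrite("pics/scene7.png",robot.snapshot("scene")[120:300,200:420,::-1].repeat(3,0).repeat(3,1))
```

```text
at [0.4802 0.1287 0.0233] [ 3.1388 -1.0495  1.6613] clk 11.65 F [0.8343 0.267  0.7591] op 0.46
shift [ 0.1301  0.0002 -0.0751] rotvec [-0.0001 -0.0023  0.0016]
```

View pics/scene7.png

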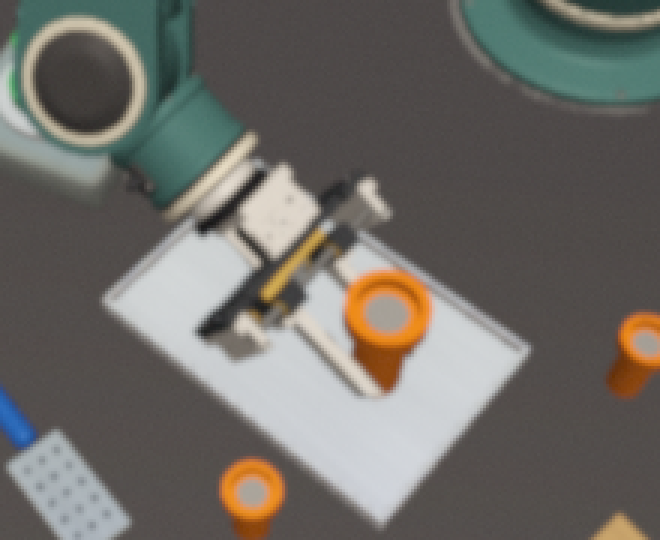

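>>> send_rows --pt "1 0.009 0 -0.005 0 0 0" --pt "1 0.026 0 -0.015 0 0 0" --pt "1 0.048 0 -0.028 0 0 0" --pt "1 0.07 0 -0.04 0 0 0" --pt "1 0.092 0 -0.053 0 0 0" --pt "1 0.113 0 -0.065 0 0 0" --pt "1 0.126 0 -0.073 0 0 0" --pt "1 0.13 0 -0.075 0 0 0" --pt "1 0.13 0 -0.075 0 0 0"

```text
clock: 12.6
eef_pos: [0.4799, 0.1283, 0.1733]
ee_rot: [3.138, -1.049, 1.662]
force: [0.1, -0.9, -2.9]
opening: 0.464
```

Run:
```python
from g import *
d=np.radians
vee=d(81.2);xh=np.array([np.cos(vee),np.sin(vee),0])
x,r=grasp(np.array([.4983,.340,.07])-xh*.039,vee,d(-30))
print('final lay tcp',x); goto(x+[0,0,.12],r)
cv2.imwrite("pics/scene8.png",robot.snapshot("scene")[100:320,200:460,::-1].repeat(3,0).repeat(3,1)[:600,:800])
```

```text
final lay tcp [0.4909 0.2921 0.0535]
at [0.4799 0.1283 0.1733] [ 3.1383 -1.0488  1.6619] clk 12.6 F [ 0.1111 -0.8645 -2.9057] op 0.464
shift [0.0811 0.0253 0.1405] rotvec [-0.0679 -1.5642  0.2598]
```

View pics/scene8.png

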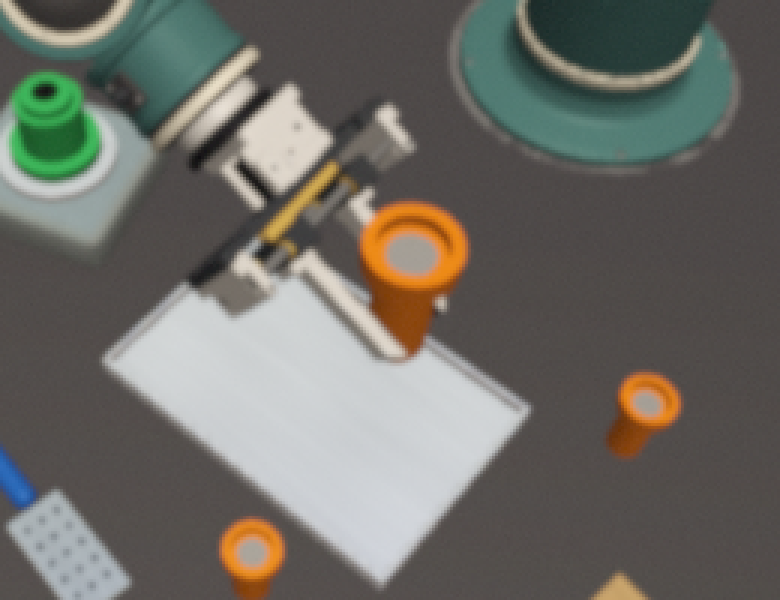

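>>> send_rows --pt "1 0.003 0.001 0.006 -0.003 -0.06 0.01" --pt "1 0.009 0.003 0.015 -0.007 -0.16 0.027" --pt "1 0.015 0.005 0.026 -0.012 -0.28 0.047" --pt "1 0.021 0.007 0.037 -0.017 -0.4 0.066" --pt "1 0.027 0.008 0.047 -0.023 -0.52 0.086" --pt "1 0.033 0.01 0.057 -0.028 -0.64 0.106" --pt "1 0.039 0.012 0.068 -0.033 -0.76 0.126" --pt "1 0.046 0.014 0.079 -0.038 -0.88 0.146" --pt "1 0.052 0.016 0.09 -0.043 -1.0 0.166" --pt "1 0.058 0.018 0.1 -0.049 -1.12 0.186" --pt "1 0.064 0.02 0.111 -0.054 -1.24 0.206" --pt "1 0.071 0.022 0.122 -0.059 -1.36 0.226" --pt "1 0.077 0.024 0.133 -0.064 -1.48 0.246" --pt "1 0.081 0.0253 0.1405 -0.068 -1.564 0.26" --pt "1 0.081 0.0253 0.1405 -0.068 -1.564 0.26" --pt "1 0.081 0.0253 0.1405 -0.068 -1.564 0.26"

```text
clock: 14.25
eef_pos: [0.4902, 0.2925, 0.1717]
ee_rot: [-3.138, 0.524, 1.42]
force: [0.9, -0.7, -2.4]
opening: 0.461
```

Run:
```python
from g import *
d=np.radians
vee=d(81.2);xh=np.array([np.cos(vee),np.sin(vee),0])
x,r=grasp(np.array([.4983,.340,.07])-xh*.039,vee,d(-30))
for n,a in(("scene",(180,340,330,530)),("top",(160,310,60,260))):
    im=robot.snapshot(n)[:,:,::-1];cv2.imwrite(f"pics/{n}9f.png",im); cv2.imwrite(f"pics/{n}9.png",im[a[0]:a[1],a[2]:a[3]].repeat(3,0).repeat(3,1))
goto(x+[0,0,.12],r)
goto(x+[0,0,.02],r);print(np.array(robot.read_state()['joint_positions']))
```

```text
at [0.491  0.2913 0.1731] [-3.1403  0.5229  1.4169] clk 14.35 F [ 0.3908 -0.8236 -1.7755] op 0.461
shift [ 0.0005 -0.0003 -0.0007] rotvec [-0.0015 -0.0007 -0.0003]
at [0.491  0.2913 0.1731] [-3.1403  0.5229  1.4169] clk 14.35 F [ 0.3908 -0.8236 -1.7755] op 0.461
shift [ 0.0504 -0.0002  0.0859] rotvec [-0.0015 -0.0007 -0.0003]
[-0.5267  0.6298 -0.3575  1.4938  0.4695  1.5355 -1.1564]
```

View pics/scene9.png

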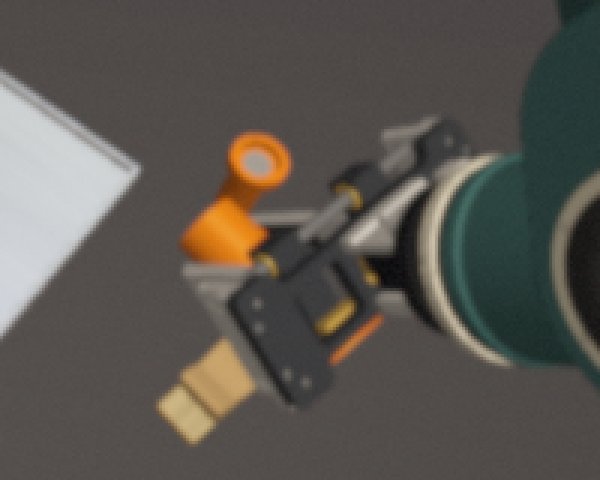

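View pics/top9.png

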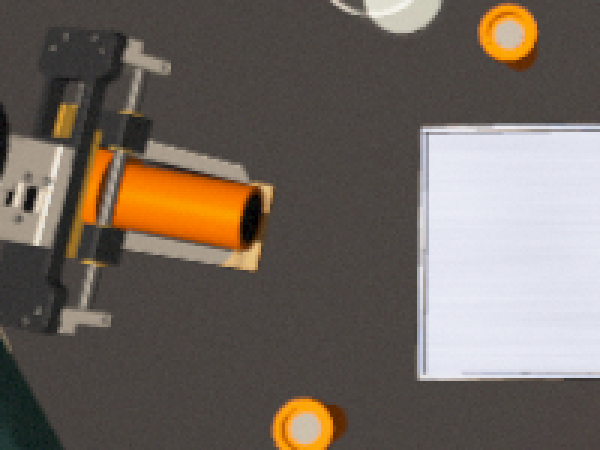

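>>> send_rows --pt "1 0.005 0 0.008 -0.0015 0 0" --pt "1 0.0125 0 0.021 -0.0015 0 0" --pt "1 0.0225 0 0.038 -0.0015 0 0" --pt "1 0.0325 0 0.055 -0.0015 0 0" --pt "1 0.0425 0 0.072 -0.0015 0 0" --pt "1 0.05 0 0.085 -0.0015 0 0" --pt "1 0.055 0 0.094 -0.0015 0 0" --pt "1 0.058 0 0.099 -0.0015 0 0" --pt "1 0.0593 0 0.101 -0.0015 0 0" --pt "1 0.0593 0 0.101 -0.0015 0 0"

```text
clock: 15.35
eef_pos: [0.4911, 0.2933, 0.0567]
ee_rot: [3.14, 0.523, 1.417]
force: [-0.9, -0.1, -1.8]
opening: 0.459
```

Run:
```python
from g import *
d=np.radians
vee=d(81.2);xh=np.array([np.cos(vee),np.sin(vee),0])
x,r=grasp(np.array([.4983,.340,.07])-xh*.039,vee,d(-30))
goto(x,r)
for n,a in(("scene",(230,350,330,480)),("top",(180,280,80,200))):
    im=robot.snapshot(n)[:,:,::-1];cv2.imwrite(f"pics/{n}10f.png",im); cv2.imwrite(f"pics/{n}10.png",im[a[0]:a[1],a[2]:a[3]].repeat(5,0).repeat(5,1))
```

```text
at [0.4911 0.2933 0.0567] [3.1404 0.5225 1.4172] clk 15.35 F [-0.8605 -0.0731 -1.7852] op 0.459
shift [ 0.0005 -0.      0.0033] rotvec [ 0.0012 -0.0011 -0.    ]
```

View pics/top10.png

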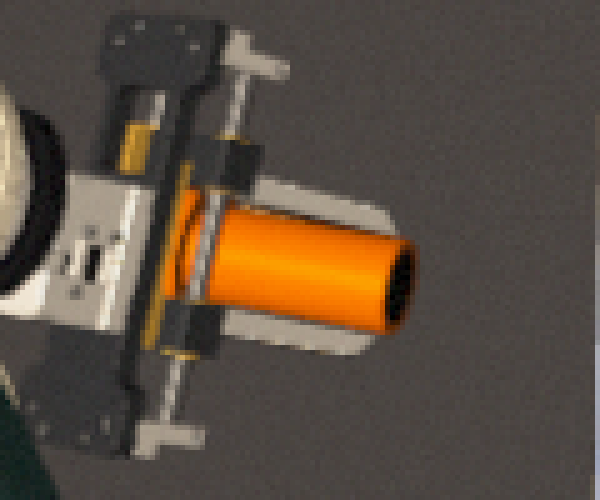

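View pics/scene10.png

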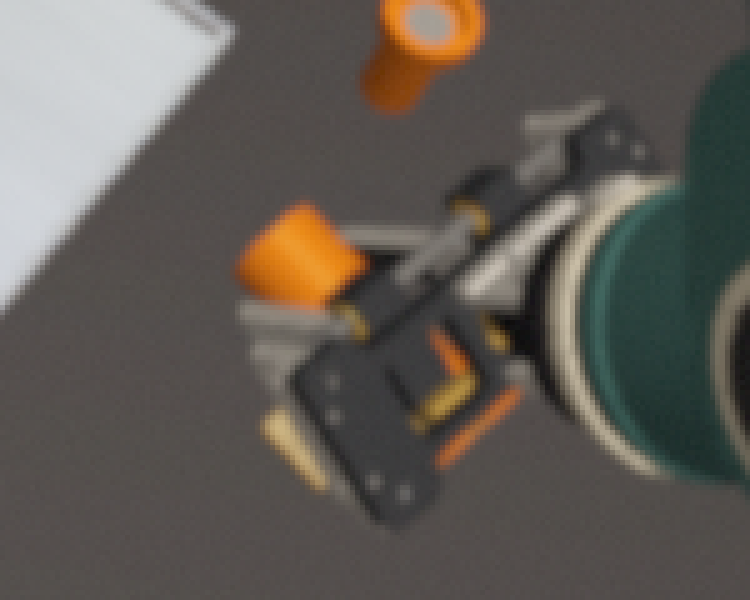

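>>> send_rows --pt "1 0.001 0 0.0015 0.001 0 0" --pt "1 0.0015 0 0.0025 0.001 0 0" --pt "1 0.002 0 0.0033 0.001 0 0" --pt "1 0.002 0 0.0033 0.001 0 0" --pt "1 0.002 0 0.0033 0.001 0 0"

```text
clock: 15.95
eef_pos: [0.4912, 0.2932, 0.0528]
ee_rot: [3.141, 0.523, 1.417]
force: [1.4, -1.2, 0.9]
opening: 0.46
```

Run:
```python
from g import *
print(onz(robot.camera_info('top'),160,237,.07))
```

```text
[0.4879 0.2757 0.07  ]
```

>>> send_rows --pt "1 0.0005 0 0.0009 0 0 0" --pt "1 0.0005 0 0.0009 0 0 0" --pt "1 0.0005 0 0.0009 0 0 0"

```text
clock: 16.25
eef_pos: [0.4913, 0.2931, 0.0523]
ee_rot: [3.141, 0.523, 1.417]
force: [0.0, -2.4, 7.6]
opening: 0.458
```

>>> send_rows --pt "0.3 0 0 0 0 0 0" --pt "-0.2 0 0 0 0 0 0" --pt "-1 0 0 0 0 0 0" --pt "-1 0 0 0 0 0 0" --pt "-1 0 0 0 0 0 0" --pt "-1 0 0 0 0 0 0" --pt "-1 0 0 -0.02 0 0 0" --pt "-1 0 0 -0.05 0 0 0" --pt "-1 0 0 -0.09 0 0 0" --pt "-1 0 0 -0.12 0 0 0" --pt "-1 0 0 -0.14 0 0 0" --pt "-1 0 0 -0.14 0 0 0"

```text
clock: 17.45
eef_pos: [0.502, 0.3643, 0.1749]
ee_rot: [3.14, 0.519, 1.418]
force: [-0.3, 0.4, -0.8]
opening: 1.004
```

Run:
```python
from g import *
goto([.491,.293,.05])
for n,a in(("scene",(230,350,330,480)),("top",(180,280,80,200))):
    im=robot.snapshot(n)[:,:,::-1];cv2.imwrite(f"pics/{n}11f.png",im); cv2.imwrite(f"pics/{n}11.png",im[a[0]:a[1],a[2]:a[3]].repeat(5,0).repeat(5,1))
```

```text
at [0.502  0.3643 0.1749] [3.1397 0.5194 1.4175] clk 17.45 F [-0.2998  0.3637 -0.8282] op 1.004
shift [-0.0006 -0.0002  0.1442] rotvec [0. 0. 0.]
```

View pics/top11.png

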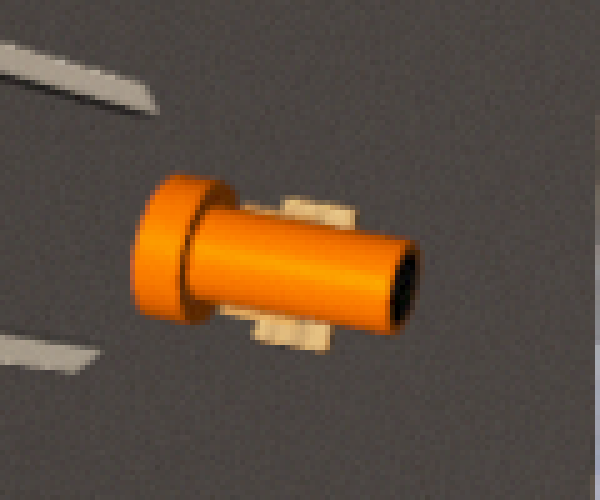

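View pics/scene11.png

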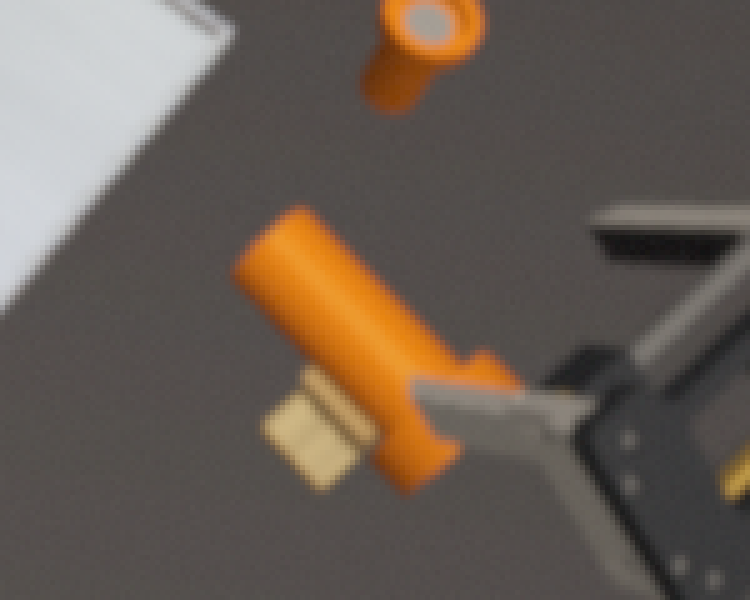

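Run:
```python
from g import *
d=np.radians
vee=d(81.2);xh=np.array([np.cos(vee),np.sin(vee),0])
x,r=grasp(np.array([.4983,.340,.069])-xh*.046,vee,d(20))
print(x);goto(x-r.apply([0,0,.12]),r)
```

```text
[0.4923 0.301  0.0511]
at [0.5016 0.3619 0.1723] [-3.1414  0.5232  1.4175] clk 17.55 F [ 0.2732  0.0872 -1.5146] op 1.001
shift [-0.0848  0.0001  0.0586] rotvec [-0.0001  0.8723  0.0002]
```

>>> send_rows --pt "-1 -0.008 0 0.005 0 0.08 0" --pt "-1 -0.019 0 0.013 0 0.2 0" --pt "-1 -0.031 0 0.021 0 0.32 0" --pt "-1 -0.043 0 0.029 0 0.44 0" --pt "-1 -0.054 0 0.037 0 0.56 0" --pt "-1 -0.066 0 0.045 0 0.68 0" --pt "-1 -0.077 0 0.053 0 0.79 0" --pt "-1 -0.0848 0 0.0586 0 0.8723 0" --pt "-1 -0.0848 0 0.0586 0 0.8723 0" --pt "-1 -0.0848 0 0.0586 0 0.8723 0"

```text
clock: 18.55
eef_pos: [0.4858, 0.2593, 0.1637]
ee_rot: [-3.14, -0.348, 1.414]
force: [0.1, 0.3, 0.3]
opening: 0.997
```

Run:
```python
from g import *
d=np.radians
vee=d(81.2);xh=np.array([np.cos(vee),np.sin(vee),0])
x,r=grasp(np.array([.4983,.340,.069])-xh*.046,vee,d(20))
for n,a in(("scene",(210,350,310,480)),):
    im=robot.snapshot(n)[:,:,::-1];cv2.imwrite(f"pics/{n}12f.png",im); cv2.imwrite(f"pics/{n}12.png",im[a[0]:a[1],a[2]:a[3]].repeat(4,0).repeat(4,1))
goto(x,r); print(np.array(robot.read_state()['joint_positions']))
```

```text
at [0.4857 0.2606 0.1641] [-3.1406 -0.3483  1.4165] clk 18.6 F [-0.0812  0.8778  0.1031] op 0.999
shift [-0.0001  0.0004  0.1201] rotvec [-0.0007  0.0007 -0.0007]
[ 0.1743  0.3127 -0.6331  1.9831 -0.1654  0.719  -0.4572]
```

View pics/scene12.png

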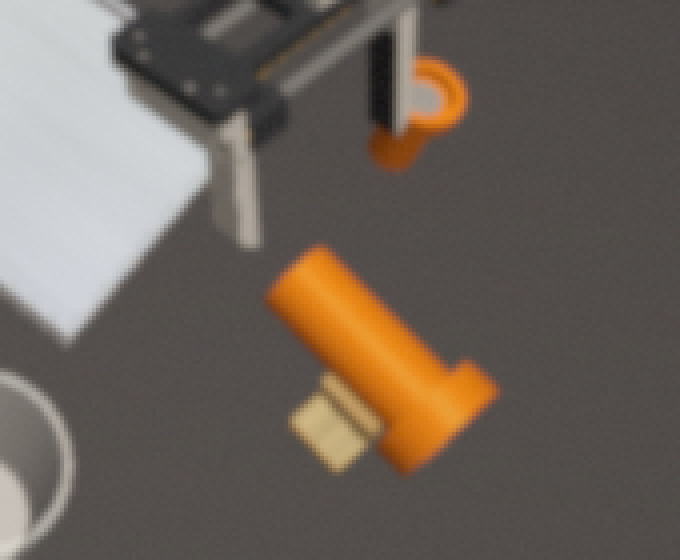

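>>> send_rows --pt "-1 0 0 0.015 0 0 0" --pt "-1 0 0 0.04 0 0 0" --pt "-1 0 0 0.065 0 0 0" --pt "-1 0 0 0.09 0 0 0" --pt "-1 0 0 0.108 0 0 0" --pt "-1 0 0 0.117 0 0 0" --pt "-1 0 0 0.12 0 0 0" --pt "-1 0 0 0.12 0 0 0" --pt "0 0 0 0.12 0 0 0" --pt "1 0 0 0.12 0 0 0" --pt "1 0 0 0.12 0 0 0" --pt "1 0 0 0.12 0 0 0" --pt "1 0 0 0.12 0 0 0" --pt "1 0 0 0.12 0 0 0" --pt "1 0 0 0.12 0 0 0" --force 50

```text
clock: 20.1
eef_pos: [0.4925, 0.3013, 0.0518]
ee_rot: [3.141, -0.35, 1.417]
force: [0.2, -0.5, 0.3]
opening: 0.461
```

Run:
```python
from g import *
for n,a in(("scene",(210,350,310,480)),("top",(180,280,80,200))):
    im=robot.snapshot(n)[:,:,::-1];cv2.imwrite(f"pics/{n}13f.png",im); cv2.imwrite(f"pics/{n}13.png",im[a[0]:a[1],a[2]:a[3]].repeat(4,0).repeat(4,1))
goto([.492,.301,.20]);
```

```text
at [0.4925 0.3013 0.0518] [ 3.1414 -0.3496  1.417 ] clk 20.2 F [1.6936 0.0044 0.1822] op 0.459
shift [ 0.0505 -0.0004 -0.1394] rotvec [0. 0. 0.]
```

View pics/scene13.png

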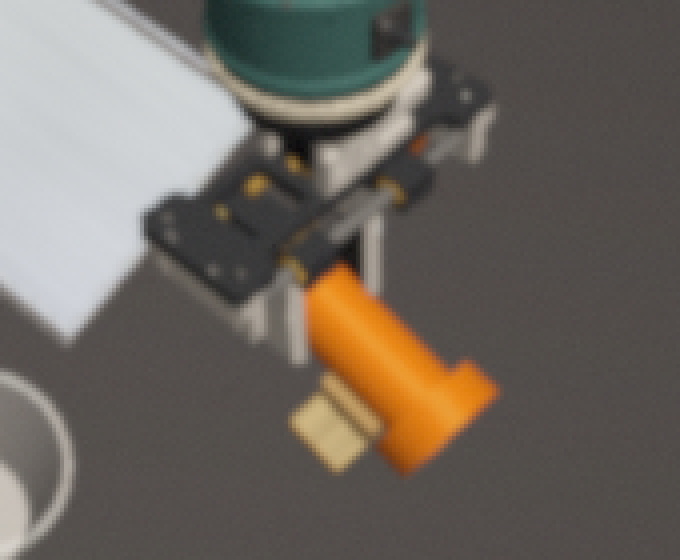

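View pics/top13.png

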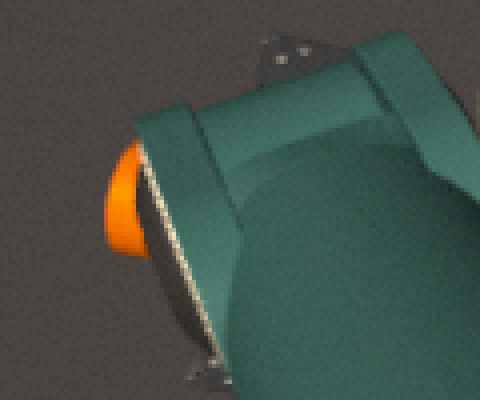

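>>> send_rows --pt "1 0.0025 0 -0.007 0 0 0" --pt "1 0.0085 0 -0.0235 0 0 0" --pt "1 0.017 0 -0.047 0 0 0" --pt "1 0.026 0 -0.0715 0 0 0" --pt "1 0.035 0 -0.096 0 0 0" --pt "1 0.044 0 -0.121 0 0 0" --pt "1 0.053 0 -0.146 0 0 0" --pt "1 0.058 0 -0.16 0 0 0" --pt "1 0.058 0 -0.16 0 0 0"

```text
clock: 21.1
eef_pos: [0.4927, 0.3014, 0.224]
ee_rot: [3.139, -0.35, 1.419]
force: [-0.7, 0.7, -1.7]
opening: 0.46
```

Run:
```python
from g import *
d=np.radians
cv2.imwrite("pics/scene14.png",robot.snapshot("scene")[130:350,260:500,::-1].repeat(3,0).repeat(3,1)[:600,:800])
goto([.52,.06,.28],Rt(d(72),d(-70)))
print(np.array(robot.read_state()['joint_positions']))
```

```text
at [0.4922 0.301  0.2224] [ 3.1404 -0.3495  1.4178] clk 21.15 F [ 0.064  -0.4962 -3.1964] op 0.46
shift [-0.2001  0.0644 -0.1341] rotvec [ 0.0766 -1.5676  0.1613]
[ 0.1045  0.2687 -0.6321  1.8817 -0.1608  0.8328 -0.5505]
```

View pics/scene14.png

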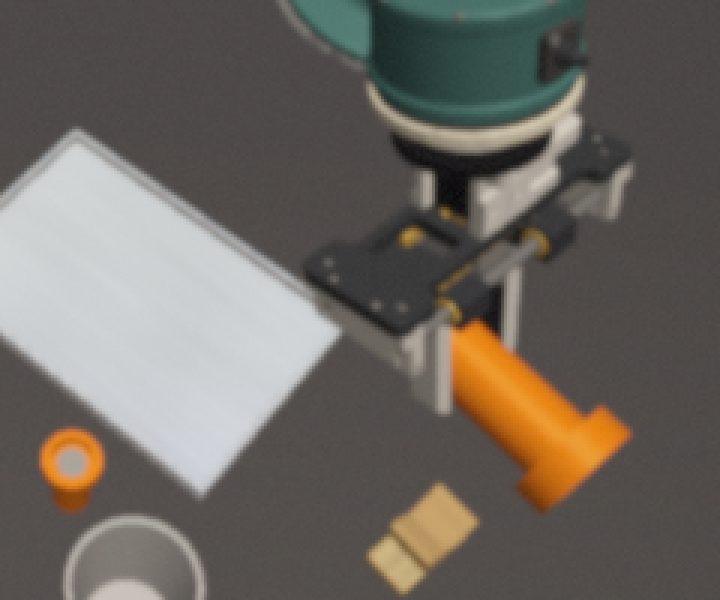

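>>> send_rows --pt "1 -0.006 0.002 -0.004 0.002 -0.05 0.005" --pt "1 -0.018 0.006 -0.012 0.007 -0.14 0.015" --pt "1 -0.032 0.01 -0.021 0.012 -0.25 0.026" --pt "1 -0.046 0.015 -0.031 0.018 -0.36 0.037" --pt "1 -0.06 0.019 -0.04 0.023 -0.47 0.048" --pt "1 -0.074 0.024 -0.05 0.028 -0.58 0.06" --pt "1 -0.088 0.028 -0.059 0.034 -0.69 0.071" --pt "1 -0.102 0.033 -0.068 0.039 -0.8 0.082" --pt "1 -0.116 0.037 -0.078 0.045 -0.91 0.094" --pt "1 -0.13 0.042 -0.087 0.05 -1.02 0.105" --pt "1 -0.144 0.046 -0.097 0.055 -1.13 0.116" --pt "1 -0.158 0.051 -0.106 0.06 -1.24 0.128" --pt "1 -0.172 0.055 -0.115 0.066 -1.35 0.139" --pt "1 -0.186 0.06 -0.125 0.071 -1.46 0.15" --pt "1 -0.196 0.063 -0.132 0.075 -1.54 0.158" --pt "1 -0.2 0.0644 -0.134 0.0766 -1.5676 0.1613" --pt "1 -0.2 0.0644 -0.134 0.0766 -1.5676 0.1613" --pt "1 -0.2 0.0644 -0.134 0.0766 -1.5676 0.1613"

```text
clock: 22.95
eef_pos: [0.52, 0.0606, 0.2785]
ee_rot: [-3.135, 1.221, 1.264]
force: [0.0, -0.0, -2.8]
opening: 0.459
```

Run:
```python
from g import *
d=np.radians
for n,a in(("scene",(50,270,240,480)),("top",(120,320,180,420))):
    im=robot.snapshot(n)[:,:,::-1];cv2.imwrite(f"pics/{n}15f.png",im); cv2.imwrite(f"pics/{n}15.png",im[a[0]:a[1],a[2]:a[3]].repeat(3,0).repeat(3,1)[:600])
x,r=grasp([.4815,-.2713,.212+.05],d(65),d(-70)); goto(x,r)
print(np.array(robot.read_state()['joint_positions']))
```

```text
at [0.5201 0.0604 0.2791] [-3.137   1.2204  1.2612] clk 23.05 F [-0.5112 -0.5144 -2.4638] op 0.457
shift [-0.0964  0.0635  0.3323] rotvec [ 0.1145 -0.0012  0.0434]
[-0.5276  0.7202 -0.0637  1.4701  0.7255  1.9934 -0.9967]
```

View pics/scene15.png

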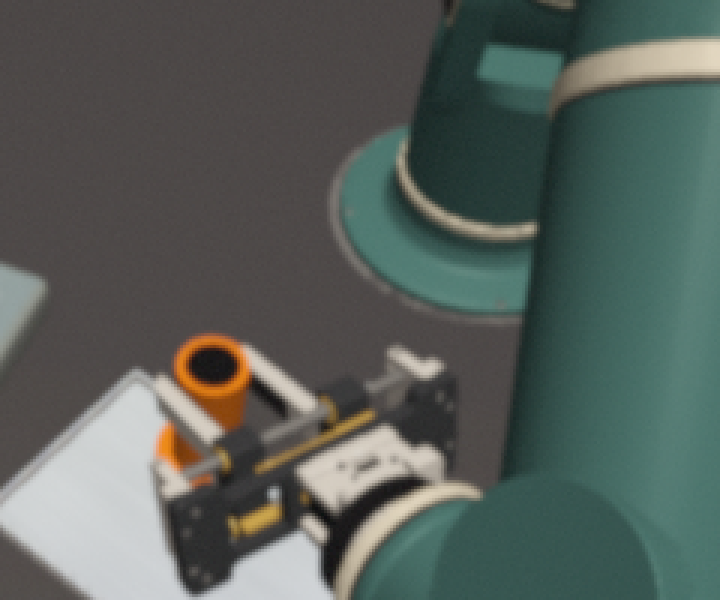

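View pics/top15.png

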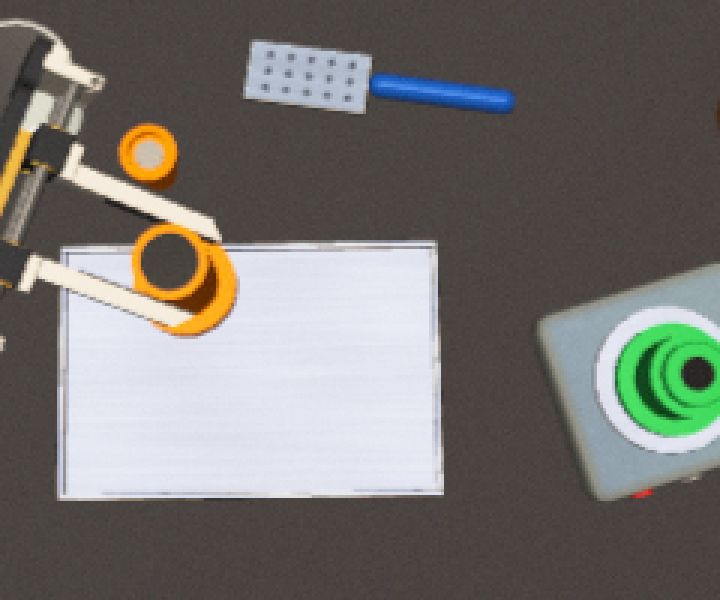

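Run:
```python
from plan import *
for yaw in(30,45,60,75,90,105,120): try_('seat',[.4815,-.2713,.262],d(yaw),d(-70),[q0])
for yaw in(60,75,90,105): try_('mid',[.51,-.05,.28],d(yaw),d(-70),[q0])
```

```text
seat 30 -70 (np.float64(0.05), array([ 0.02,  0.81,  0.17,  1.38,  0.61,  1.95, -0.92]), 'wrist', array([ 0.74, -0.12,  0.37]), 'elb', array([ 0.36, -0.04,  0.64]))
seat 45 -70 (np.float64(0.21), array([-0.06,  0.72,  0.15,  1.55,  0.75,  1.79, -0.89]), 'wrist', array([ 0.69, -0.06,  0.37]), 'elb', array([ 0.33, -0.01,  0.67]))
seat 60 -70 (np.float64(0.37), array([-0.12,  0.62,  0.13,  1.73,  0.9 ,  1.63, -0.88]), 'wrist', array([ 0.63, -0.02,  0.37]), 'elb', array([0.29, 0.  , 0.7 ]))
seat 75 -70 (np.float64(0.52), array([-0.16,  0.52,  0.1 ,  1.91,  1.06,  1.48, -0.89]), 'wrist', array([0.56, 0.01, 0.37]), 'elb', array([0.25, 0.01, 0.72]))
seat 90 -70 (np.float64(0.48), array([-0.18,  0.42,  0.08,  2.09,  1.25,  1.33, -0.92]), 'wrist', array([0.48, 0.02, 0.37]), 'elb', array([0.2 , 0.01, 0.75]))
seat 105 -70 (np.float64(0.3), array([-0.18,  0.31,  0.07,  2.27,  1.5 ,  1.18, -0.97]), 'wrist', array([0.4 , 0.01, 0.37]), 'elb', array([ 0.16, -0.  ,  0.77]))
seat 120 -70 (np.float64(0.14), array([-0.13,  0.21,  0.09,  2.43,  1.82,  1.02, -1.05]), 'wrist', array([ 0.33, -0.02,  0.37]), 'elb', array([ 0.11, -0.02,  0.78]))
mid 60 -70 (np.float64(0.07), array([-0.36,  0.69,  0.02,  1.55,  0.7 ,  1.93, -0.99]), 'wrist', array([0.66, 0.21, 0.39]), 'elb', array([0.31, 0.08, 0.68]))
mid 75 -70 (np.float64(0.2), array([-0.41,  0.6 , -0.03,  1.71,  0.84,  1.8 , -0.96]), 'wrist', array([0.59, 0.24, 0.39]), 'elb', array([0.27, 0.08, 0.7 ]))
mid 90 -70 (np.float64(0.34), array([-0.44,  0.5 , -0.08,  1.88,  0.99,  1.66, -0.94]), 'wrist', array([0.51, 0.25, 0.39]), 'elb', array([0.23, 0.08, 0.73]))
mid 105 -70 (np.float64(0.48), array([-0.46,  0.4 , -0.12,  2.05,  1.15,  1.52, -0.93]), 'wrist', array([0.43, 0.24, 0.39]), 'elb', array([0.19, 0.06, 0.75]))
```

Run:
```python
from g import *
d=np.radians
x,r=grasp([.4815,-.2713,.262],d(80),d(-70)); print(x);goto(x,r)
```

```text
[ 0.4784 -0.2889  0.2555]
at [0.5201 0.0604 0.2791] [-3.137   1.2204  1.2612] clk 23.05 F [-0.5112 -0.5144 -2.4638] op 0.457
shift [-0.0964  0.0682  0.3322] rotvec [-0.1314 -0.0014 -0.0463]
```

>>> send_rows --pt "1 -0.003 0.002 0.01 -0.004 0 -0.001" --pt "1 -0.009 0.006 0.03 -0.012 0 -0.004" --pt "1 -0.017 0.012 0.06 -0.024 0 -0.008" --pt "1 -0.027 0.019 0.093 -0.037 0 -0.013" --pt "1 -0.036 0.026 0.125 -0.05 0 -0.018" --pt "1 -0.046 0.032 0.158 -0.062 -0.001 -0.022" --pt "1 -0.055 0.039 0.19 -0.075 -0.001 -0.027" --pt "1 -0.064 0.046 0.222 -0.088 -0.001 -0.031" --pt "1 -0.074 0.052 0.255 -0.101 -0.001 -0.035" --pt "1 -0.083 0.059 0.287 -0.114 -0.001 -0.04" --pt "1 -0.091 0.064 0.313 -0.124 -0.001 -0.044" --pt "1 -0.095 0.067 0.327 -0.129 -0.001 -0.046" --pt "1 -0.0964 0.0682 0.3322 -0.1314 -0.0014 -0.0463" --pt "1 -0.0964 0.0682 0.3322 -0.1314 -0.0014 -0.0463" --pt "1 -0.0964 0.0682 0.3322 -0.1314 -0.0014 -0.0463"

```text
clock: 24.55
eef_pos: [0.4789, -0.288, 0.2561]
ee_rot: [3.141, 1.222, 1.396]
force: [0.2, -0.1, -2.9]
opening: 0.464
```

Run:
```python
from g import *
d=np.radians
for n,a in(("scene",(60,200,160,300)),("top",(180,310,330,480))):
    im=robot.snapshot(n)[:,:,::-1];cv2.imwrite(f"pics/{n}16f.png",im); cv2.imwrite(f"pics/{n}16.png",im[a[0]:a[1],a[2]:a[3]].repeat(5,0).repeat(5,1)[:600,:800])
x,r=grasp([.4815,-.2713,.262],d(80),d(-70)); goto(x,r)
print(np.array(robot.read_state()['joint_positions']))
```

```text
at [ 0.4789 -0.288   0.2561] [3.1411 1.2227 1.3969] clk 24.65 F [-0.7172  0.5325 -2.9105] op 0.46
shift [ 0.0003 -0.0004  0.0011] rotvec [0.001  0.0009 0.0002]
[-0.1647  0.4869  0.0838  1.971   1.1239  1.4341 -0.8964]
```

View pics/scene16.png

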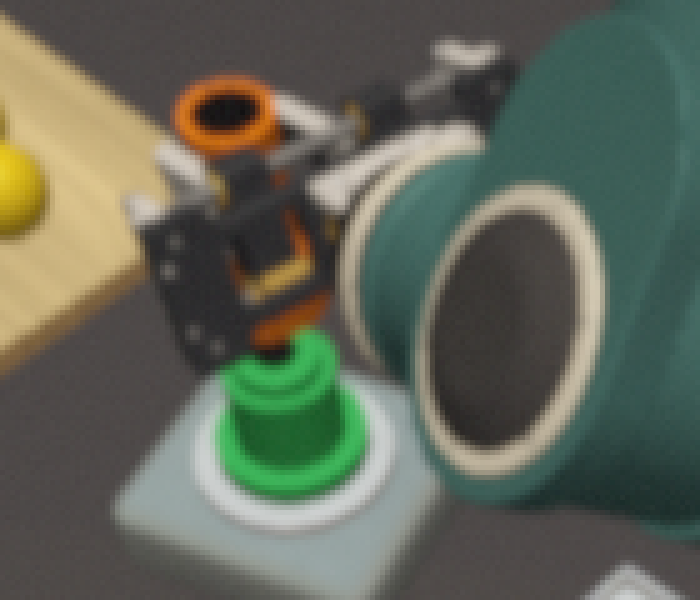

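View pics/top16.png

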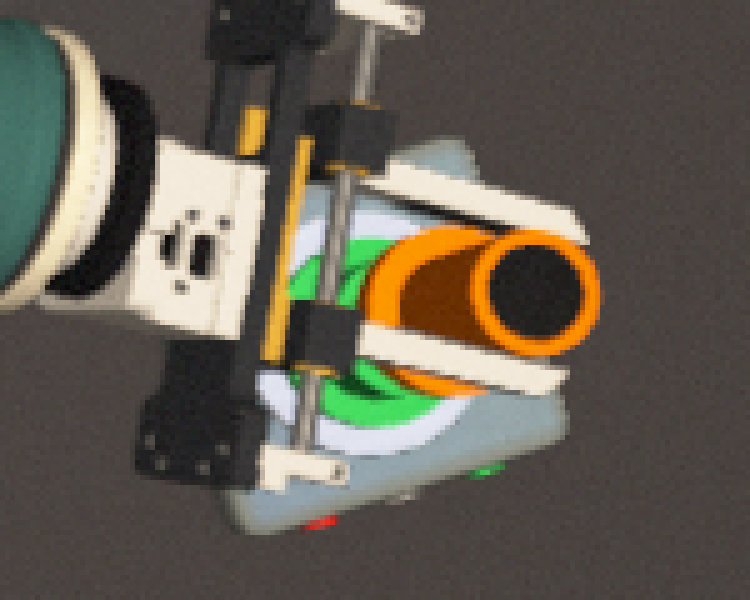

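Run:
```python
from g import *
T=cv2.imread('pics/top16f.png');S=cv2.imread('pics/scene16f.png')
ct,cs=robot.camera_info('top'),robot.camera_info('scene')
for b in blobs(T,(424,224,454,254),lambda h,s,v:(v<90),60): print('T hole',b[:4],[onz(ct,b[1],b[2],z)[:2] for z in(.280,.284,.288)]); ht=(b[1],b[2])
for b in blobs(S,(190,70,220,95),lambda h,s,v:(v<70),30): print('S hole',b[:4],[onz(cs,b[1],b[2],z)[:2] for z in(.280,.284,.288)]); hs=(b[1],b[2])
print(tri(ct,ht,cs,hs))
# flange arc: orange pixels contour left of u=415
c=T[210:270,395:445];c=cv2.resize(c,None,fx=6,fy=6,interpolation=cv2.INTER_CUBIC);hsv=cv2.cvtColor(c,cv2.COLOR_BGR2HSV).astype(int)
m=((hsv[...,0]>3)&(hsv[...,0]<25)&(hsv[...,1]>180)&(hsv[...,2]>60)).astype(np.uint8)
cv2.imwrite('pics/fl.png',m*255)
cons,_=cv2.findContours(m,cv2.RETR_EXTERNAL,cv2.CHAIN_APPROX_NONE);q=max(cons,key=cv2.contourArea)[:,0,:]
u=(q[:,0]+.5)/6-.5+395;v=(q[:,1]+.5)/6-.5+210
W=np.array([onz(ct,a,b,.194)[:2] for a,b in zip(u,v)])
sel=(u<412)&(v>228)&(v<243) 
print(sel.sum(),u.min(),v.min(),v.max())
from scipy.optimize import least_squares
o=least_squares(lambda p:np.hypot(W[sel,0]-p[0],W[sel,1]-p[1])-.033,[.48,-.27]);print('flange c',o.x,np.sqrt(2*o.cost/sel.sum()))
sel=(u<418)&((v<228)|(v>253)|(u<405.5))
print(sel.sum()); o=least_squares(lambda p:np.hypot(W[sel,0]-p[0],W[sel,1]-p[1])-.033,[.48,-.27],loss='soft_l1',f_scale=.001);print('flange c',o.x,np.sqrt(2*o.cost/sel.sum()))
```

```text
T hole (256, 436.65, 237.87, array([17.6, 18.6])) [array([ 0.4816, -0.2703]), array([ 0.4813, -0.2689]), array([ 0.4809, -0.2676])]
T hole (171, 447.6, 239.93, array([14.2, 31.8])) [array([ 0.4785, -0.2891]), array([ 0.4781, -0.2876]), array([ 0.4778, -0.2862])]
S hole (56, 204.8, 82.01, array([ 6.2, 11.5])) [array([ 0.4786, -0.2746]), array([ 0.4813, -0.2704]), array([ 0.4841, -0.2661])]
(array([ 0.4757, -0.2876,  0.2728]), np.float64(0.010168776782504238))
97 401.0833333333333 224.25 250.75
flange c [ 0.4799 -0.2651] 0.0005864693734664846
143
flange c [ 0.4794 -0.2653] 0.0011072462371332571
```

View pics/fl.png

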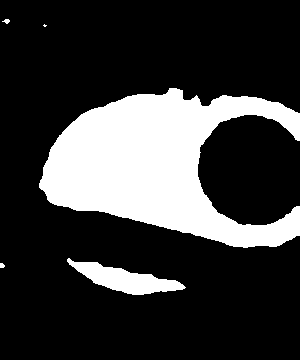

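Run:
```python
from g import *
T=cv2.imread('pics/top15f.png');ct,cs=robot.camera_info('top'),robot.camera_info('scene')
for b in blobs(T,(402,234,424,256),lambda h,s,v:(v<110),20): print('collar hole',b[:4],onz(ct,b[1],b[2],.132)); 
for b in blobs(T,(380,215,425,275),lambda h,s,v:(h>45)&(h<85)&(s>80),200): print('collar',b[:4],onz(ct,b[1],b[2],.067))
T=cv2.imread('pics/top16f.png')
print(tri(ct,(436.65,237.87),cs,(204.8,82.01)))
s=st();print(s['eef_pos'],s['ee_rot'])
```

```text
collar hole (90, 412.11, 244.06, array([10.5, 10.9])) [ 0.4806 -0.2702  0.132 ]
collar (1174, 404.47, 245.98, array([37.5, 40. ])) [ 0.4806 -0.2719  0.067 ]
(array([ 0.4816, -0.2691,  0.2847]), np.float64(0.0010548655836227821))
[ 0.4789 -0.288   0.2561] [3.1411 1.2227 1.3969]
```

Run:
```python
from g import *
d=np.radians
s=robot.read_state();p=np.array(s['eef_pos']);goto(p+[-.0004,0,-.04],Rt(d(80),d(-70)))
goto(p+[-.0004,0,-.053],Rt(d(80),d(-70)))
```

```text
at [ 0.4789 -0.288   0.2561] [3.1411 1.2227 1.3969] clk 24.65 F [-0.7172  0.5325 -2.9105] op 0.46
shift [ 0.0376 -0.0004  0.0137] rotvec [0.001  0.0009 0.0002]
at [ 0.4789 -0.288   0.2561] [3.1411 1.2227 1.3969] clk 24.65 F [-0.7172  0.5325 -2.9105] op 0.46
shift [ 0.0498 -0.0004  0.0181] rotvec [0.001  0.0009 0.0002]
```

>>> send_rows --pt "1 0.004 -0.0004 0.0015 0 0 0" --pt "1 0.011 -0.0004 0.004 0 0 0" --pt "1 0.019 -0.0004 0.007 0 0 0" --pt "1 0.026 -0.0004 0.0095 0 0 0" --pt "1 0.032 -0.0004 0.0117 0 0 0" --pt "1 0.036 -0.0004 0.0131 0 0 0" --pt "1 0.0376 -0.0004 0.0137 0 0 0" --pt "1 0.0376 -0.0004 0.0137 0 0 0"

```text
clock: 25.45
eef_pos: [0.4778, -0.2891, 0.2161]
ee_rot: [-3.141, 1.223, 1.396]
force: [0.2, 0.1, -2.8]
opening: 0.457
```

Run:
```python
from g import *
st()
for n,a in(("scene",(60,200,160,300)),("top",(180,310,330,480))):
    im=robot.snapshot(n)[:,:,::-1];cv2.imwrite(f"pics/{n}17f.png",im); cv2.imwrite(f"pics/{n}17.png",im[a[0]:a[1],a[2]:a[3]].repeat(5,0).repeat(5,1)[:600,:800])
ct,cs=robot.camera_info('top'),robot.camera_info('scene')
T=cv2.imread('pics/top17f.png');S=cv2.imread('pics/scene17f.png')
for b in blobs(T,(415,224,450,254),lambda h,s,v:(v<90),60): print('T hole',b[:4],onz(ct,b[1],b[2],.2447))
goto([0.4785,-.288,.203])
```

```text
T hole (230, 429.78, 240.19, array([16.7, 17.6])) [ 0.4802 -0.2699  0.2447]
T hole (257, 444.39, 237.29, array([11.9, 37.9])) [ 0.4861 -0.2965  0.2447]
at [ 0.4779 -0.2891  0.2164] [3.1405 1.2232 1.3947] clk 25.55 F [ 0.0385  1.0133 -2.5518] op 0.458
shift [0.013  0.0004 0.0034] rotvec [0. 0. 0.]
```

View pics/scene17.png

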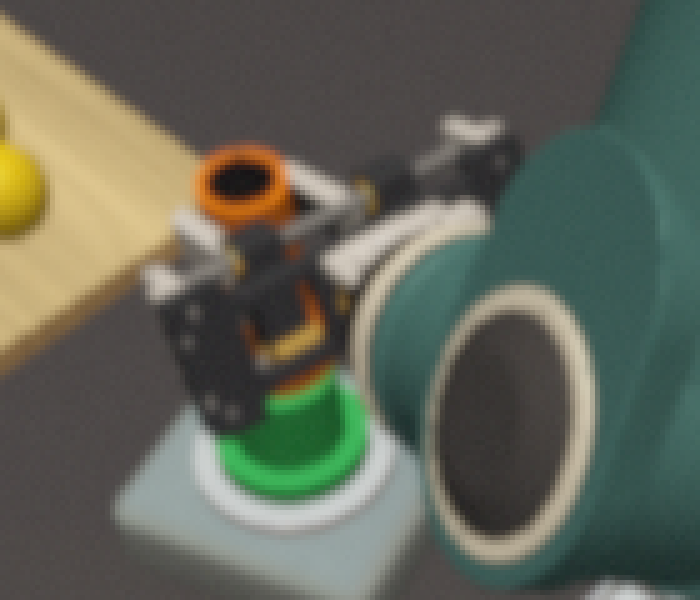

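View pics/top17.png

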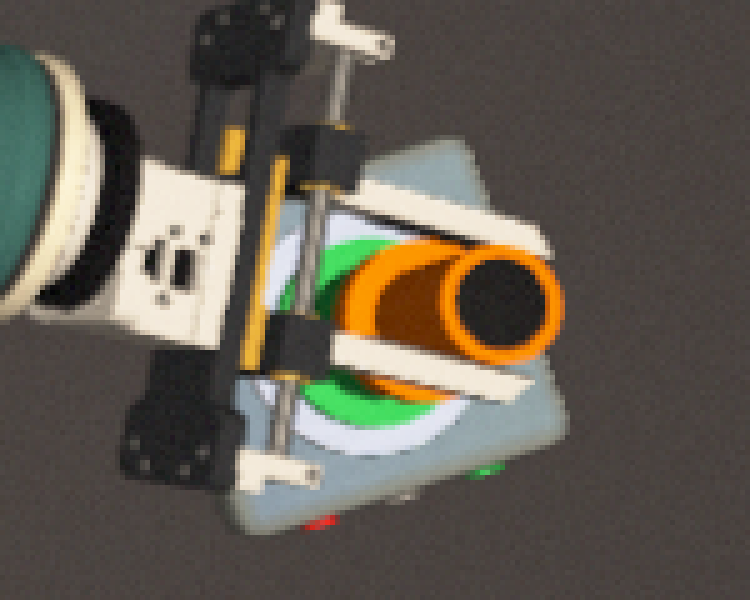

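>>> send_rows --pt "1 0.0019 0 0.0007 0 0 0" --pt "1 0.0028 0 0.001 0 0 0" --pt "1 0.0038 0 0.0014 0 0 0" --pt "1 0.0047 0 0.0017 0 0 0" --pt "1 0.0056 0 0.002 0 0 0" --pt "1 0.0056 0 0.002 0 0 0"

```text
clock: 26.15
eef_pos: [0.4778, -0.2891, 0.2102]
ee_rot: [-3.141, 1.223, 1.396]
force: [0.5, 0.5, -3.0]
opening: 0.46
```

>>> send_rows --pt "1 0.0014 0 0.0005 0 0 0" --pt "1 0.0028 0 0.001 0 0 0" --pt "1 0.0042 0 0.0015 0 0 0" --pt "1 0.0047 0 0.0017 0 0 0" --pt "1 0.0047 0 0.0017 0 0 0"

```text
clock: 26.65
eef_pos: [0.4778, -0.2891, 0.2052]
ee_rot: [-3.141, 1.223, 1.396]
force: [-0.3, 0.1, -2.3]
opening: 0.456
```

>>> send_rows --pt "1 0.0009 0 0.0003 0 0 0" --pt "1 0.0019 0 0.0007 0 0 0" --pt "1 0.0028 0 0.001 0 0 0" --pt "1 0.0028 0 0.001 0 0 0"

```text
clock: 27.05
eef_pos: [0.4781, -0.2896, 0.2048]
ee_rot: [3.136, 1.227, 1.389]
force: [-3.4, 8.0, 23.9]
opening: 0.459
```

Run:
```python
from g import *
for n,a in(("scene",(70,200,160,300)),("top",(180,310,330,480))):
    im=robot.snapshot(n)[:,:,::-1];cv2.imwrite(f"pics/{n}18f.png",im); cv2.imwrite(f"pics/{n}18.png",im[a[0]:a[1],a[2]:a[3]].repeat(5,0).repeat(5,1)[:600,:800])
ct,cs=robot.camera_info('top'),robot.camera_info('scene')
T=cv2.imread('pics/top18f.png');S=cv2.imread('pics/scene18f.png')
a=[b for b in blobs(T,(415,226,444,254),lambda h,s,v:(v<90),60)]; [print(b[:4]) for b in a]
e=[b for b in blobs(S,(195,85,225,120),lambda h,s,v:(v<70),30)]; [print(b[:4]) for b in e]
print(tri(ct,a[0][1:3],cs,e[0][1:3]),onz(ct,*a[0][1:3],.232))
st()
```

```text
(222, 427.99, 240.56, array([16.3, 17.4]))
(114, 440.69, 236.7, array([ 6.5, 34.1]))
(103, 214.88, 115.27, array([ 9.9, 17.5]))
(50, 208.25, 99.4, array([ 6.1, 10.6]))
(array([ 0.4779, -0.2788,  0.1803]), np.float64(0.021134637364259988)) [ 0.4805 -0.2708  0.232 ]
```

View pics/scene18.png

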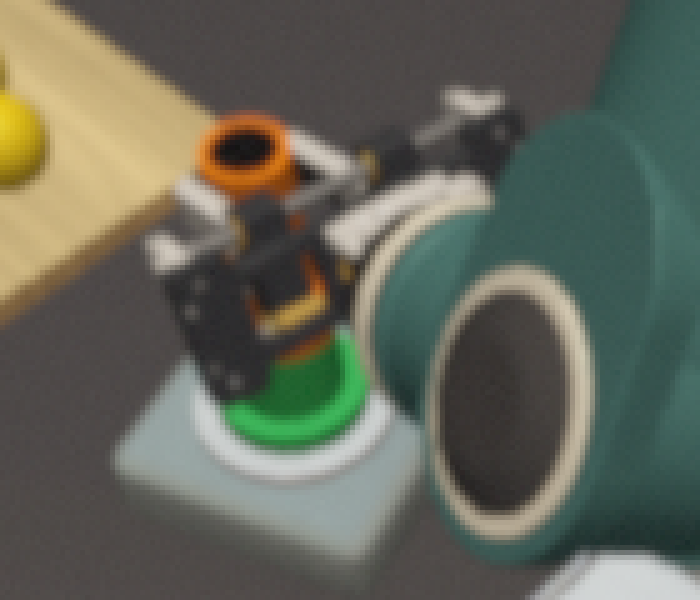

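View pics/top18.png

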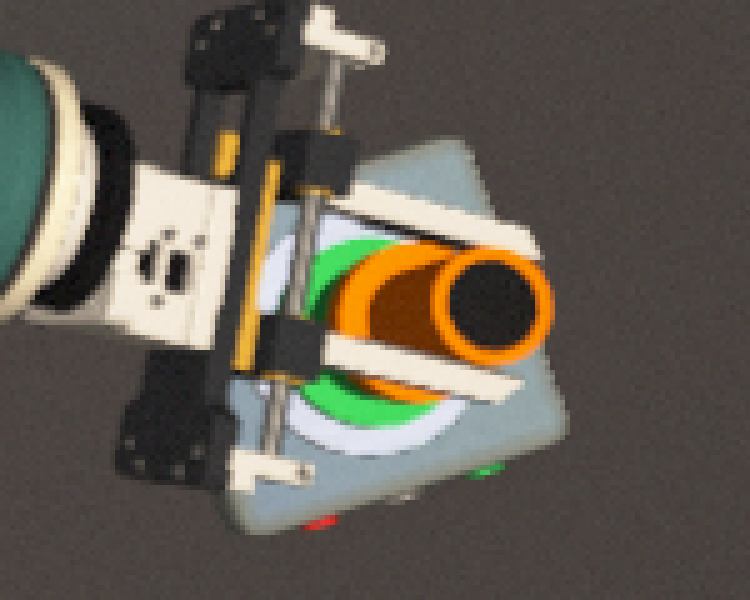

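Run:
```python
from g import *
ct,cs=robot.camera_info('top'),robot.camera_info('scene')
print(tri(ct,(427.99,240.56),cs,(208.25,99.4)))
T=cv2.imread('pics/top17f.png');S=cv2.imread('pics/scene17f.png')
e=[b for b in blobs(S,(195,85,225,112),lambda h,s,v:(v<70),30)]; [print(b[:4]) for b in e]
print(tri(ct,(429.78,240.19),cs,e[-1][1:3]))
```

```text
(array([ 0.4807, -0.2707,  0.2336]), np.float64(0.0011545882822978687))
(48, 211.7, 108.56, array([ 6.4, 10. ]))
(53, 207.65, 95.69, array([ 6.2, 10.8]))
(array([ 0.4806, -0.2704,  0.2448]), np.float64(0.0011151166306293155))
```

>>> send_rows --pt "1 0 0.0007 0 0 0 0" --pt "1 0 0.0007 0 0 0 0" --pt "1 0 -0.0007 0 0 0 0" --pt "1 0 -0.0007 0 0 0 0" --pt "1 0.0004 0 -0.001 0 0 0" --pt "1 0.0004 0 -0.001 0 0 0"

```text
clock: 27.75
eef_pos: [0.478, -0.2888, 0.2047]
ee_rot: [3.136, 1.227, 1.389]
force: [-3.5, 4.3, 21.6]
opening: 0.457
```

>>> send_rows --pt "1 -0.001 0 -0.0004 0 0 0" --pt "1 -0.0018 0 -0.0006 0 0 0" --pt "1 -0.0018 0 -0.0006 0 0 0"

```text
clock: 28.05
eef_pos: [0.478, -0.2884, 0.2047]
ee_rot: [3.14, 1.224, 1.394]
force: [-0.0, -1.4, 5.7]
opening: 0.458
```

>>> send_rows --pt "0.05 0 0 0 0 0 0" --pt "-0.1 0 0 0 0 0 0" --pt "-0.4 0 0 0 0 0 0" --pt "-1 0 0 0 0 0 0" --pt "-1 0 0 0 0 0 0" --pt "-1 0 0 0 0 0 0" --pt "-1 0 0 0 0 0 0" --pt "-1 0 0 -0.01 0 0 0" --pt "-1 0 0 -0.03 0 0 0" --pt "-1 0 0 -0.06 0 0 0" --pt "-1 0 0 -0.09 0 0 0" --pt "-1 0 0 -0.12 0 0 0" --pt "-1 0 0 -0.14 0 0 0" --pt "-1 0 0 -0.15 0 0 0" --pt "-1 0 0 -0.15 0 0 0"

```text
clock: 29.55
eef_pos: [0.5031, -0.1481, 0.2554]
ee_rot: [3.14, 1.223, 1.396]
force: [-0.2, -1.0, -0.4]
opening: 0.999
```

Run:
```python
from g import *
for n,a in(("scene",(70,200,160,300)),("top",(180,310,330,480))):
    im=robot.snapshot(n)[:,:,::-1];cv2.imwrite(f"pics/{n}19f.png",im); cv2.imwrite(f"pics/{n}19.png",im[a[0]:a[1],a[2]:a[3]].repeat(5,0).repeat(5,1)[:600,:800])
ct,cs=robot.camera_info('top'),robot.camera_info('scene')
T=cv2.imread('pics/top19f.png');S=cv2.imread('pics/scene19f.png')
a=[b for b in blobs(T,(415,226,444,254),lambda h,s,v:(v<90),60)]; [print(b[:4]) for b in a]
e=[b for b in blobs(S,(195,85,225,110),lambda h,s,v:(v<70),30)]; [print(b[:4]) for b in e]
print(tri(ct,a[0][1:3],cs,e[0][1:3]))
s=st();print(s['eef_pos'],s['force'])
```

```text
(223, 427.27, 240.63, array([16.5, 17.3]))
(160, 438.15, 237.04, array([13.3, 30. ]))
(52, 208.61, 99.71, array([ 6.2, 10.7]))
(array([ 0.4806, -0.2695,  0.2333]), np.float64(0.0012640776371869585))
[ 0.5023 -0.1499  0.2551] [-0.7278 -0.415   0.2392]
```

View pics/scene19.png

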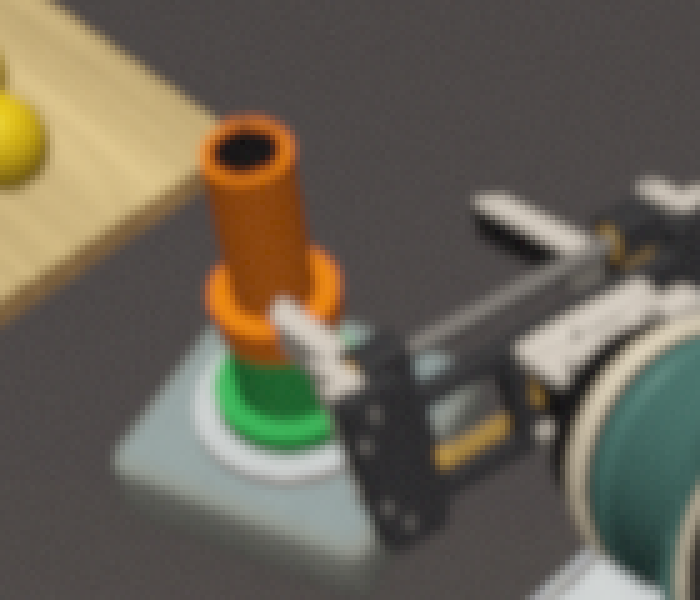

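View pics/top19.png

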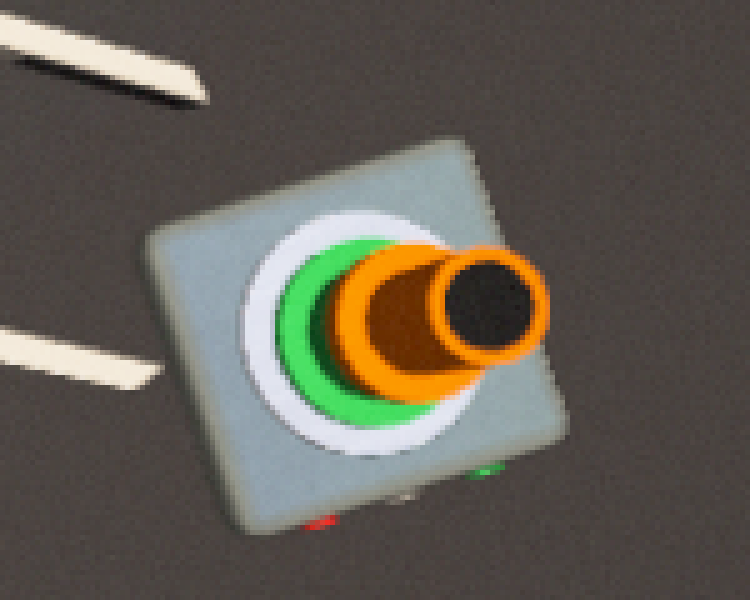

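>>> send_rows --pt "-1 0 0 -0.02 0 0 0" --pt "-1 -0.01 0 -0.05 0 0 0" --pt "-1 -0.03 0 -0.08 0 0 0" --pt "-1 -0.05 0 -0.1 0 0 0" --pt "-1 -0.05 0 -0.1 0 0 0" --pt "-1 -0.05 0 -0.1 0 0 0"

```text
clock: 30.25
eef_pos: [0.5157, -0.0744, 0.3361]
ee_rot: [3.141, 1.223, 1.394]
force: [0.2, -0.1, -0.7]
opening: 1.005
```

Run:
```python
from g import *
for n in("scene","top"): cv2.imwrite(f"pics/{n}20.png",robot.snapshot(n)[:,:,::-1])
ct,cs=robot.camera_info('top'),robot.camera_info('scene')
T=cv2.imread('pics/top20.png');S=cv2.imread('pics/scene20.png')
a=[b for b in blobs(T,(415,226,444,254),lambda h,s,v:(v<90),60)]
e=[b for b in blobs(S,(195,85,225,110),lambda h,s,v:(v<70),30)]
print(tri(ct,a[0][1:3],cs,e[0][1:3]),robot.read_state()['clock'])
# orange flange silhouette bottom in scene & expected home projections
for z in(.122,.142,.232): print(z,proj(cs,[.4812,-.2705,z]))
```

```text
(array([ 0.4806, -0.2695,  0.2334]), np.float64(0.0012482749457331118)) 30.35
0.122 (np.float64(215.28069162524918), np.float64(133.28026485089217))
0.142 (np.float64(214.1479251379121), np.float64(127.7285414663094))
0.232 (np.float64(208.51989463344407), np.float64(100.14539091402504))
```

View pics/scene20.png

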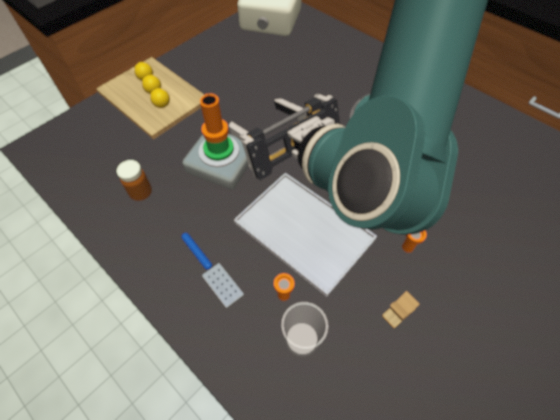

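View pics/top20.png

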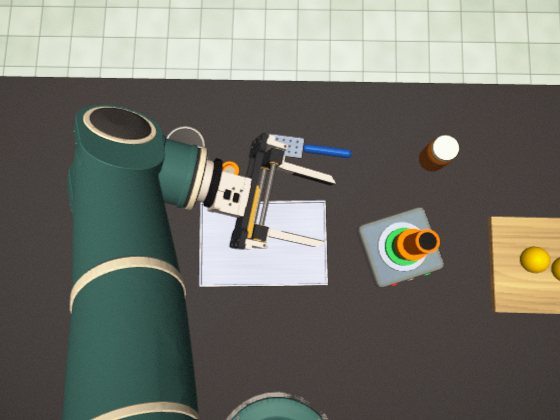

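Both views show the stack upright on the base, with the tube end at (208.6,99.7) in the scene view against a predicted (208.5,100.1) when home. The tub, grater and jar are where they started, and the robot touches nothing.

Run:
```python
from plant import robot
print(robot.job_done())
```

```text
the job is handed in; nothing more can be done
None
```

The juicer is assembled: the collar is on the base spigot and the cap is flange down on top of it. I handed the job in at about 30 s of the 72 s allowed; no verdict is reported.

**What I did:**
- **Collar:** I gripped it from above and lowered it onto the spigot until it met the seat at the expected height (19.5 N).
- **Cap, first half:** I took it by the tube, tipped it, laid it in the vee cradle and let go. A picture showed it settled there.
- **Cap, second half:** I took it by the tube again, turned it flange down and lowered it onto the collar. It met firm contact at 24 N. A small sideways wiggle while pressing gave no further drop, so I eased off, released and backed away.

**Last checks:**
- **Height:** the two cameras put the tube end at 233.4 mm, against 232 mm when home. Earlier points of known height mostly read 1–3 mm high the same way, so I take the cap as fully home. In the scene view alone, the tube end was within 0.5 pixel of where it should be.
- **Sideways position:** the tube end shifted about 1 mm on release and now sits within about 1 mm of the seat axis.
- **Surroundings:** the tub, grater and jar look unmoved by eye, and the robot was touching nothing. None of the checks failed.

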